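# Dress a tabletop fountain and clamp its pump outlets

## Task

Get the tabletop fountain ready for the sales floor: tip the tray so that its stones slide into the blue basin, with every stone ending up in the basin, and put the empty tray back flat in the middle of its grey mat. Slide each loose worm-drive clamp over a barbed pump stub until its whole band sits squarely on the black rubber sleeve, one clamp to a stub, and turn its key clockwise until it is firmly snug. Leave the other wares on the counter where they are.

Things in the scene. Friction and masses are not known exactly. Their poses are not given: they have to be found in the camera images.
- basin: Square blue ceramic fountain basin, fixed, 180 x 180 mm, 60 mm high, walls 7 mm, open on top, a low brass nozzle (24 mm across, up to 39 mm above the table) in the middle of its floor. Origin: centre of its underside, on the table; its sides lie along its x and y.
- mat: Grey felt mat, fixed, 230 x 210 mm, 3 mm thick. Origin: centre of its underside. The tray starts on it and goes back on it. It lies on the robot's left or right, the pump on the other side.
- tray: Loose bare metal (aluminium) tray, 150 mm long (x), 130 mm wide (y), floor 4 mm, rims 22 mm high on three sides, none at the -x end (the lip). Origin: centre of its underside, 3 mm above the table on the mat. At the +x end an upright wooden handle slab: 12 mm thick (x), 60 mm along y, up to 62 mm above the underside, centred 68 mm to +x. 0.22 kg. Stones start on it.
- tray_lip (a point): Middle of the tray's open edge, on the upper face of the floor (75 mm to -x, 4 mm up).
- pump: Grey pump unit, fixed, 150 mm deep (x) x 230 mm wide (y), 100 mm high. Origin: on the table, below the middle of the face that carries the three stubs (the body fills x from 2 to 152 mm). Its -x direction, where the stubs point, is roughly towards the robot.
- stubA (a point): Middle of the black rubber sleeve of one stub, on the stub's axis, 75 mm above the table (75 mm to -y and 22 mm to -x of the pump's origin). The stub points along the pump's -x. The sleeve (radius 16 mm) runs 44 mm from the pump's face, its end bevelled; beyond it the brass barbs (radius under 15 mm, solid core 11 mm) go on to 74 mm from the face.
- stubB (a point): The same for the middle stub.
- stubC (a point): The same for the stub 75 mm to +y of the pump's origin.
- clamp1: Loose upright steel worm-drive clamp with red key, 0.1 kg, may be absent. Origin: centre of the band; x: band axis (hole). Band 28 mm wide, inner radius 18.2, outer 22.5 mm; flat foot 26 x 32 mm, 23.5 mm below the origin, on which it starts. Screw housing on the +y side, 20 to 34 mm out. Inside, a shoe rises from the bottom (18 mm below the origin, slack). May face either way on the stub.
- key1 (a point): Centre of clamp1's thumb key, at (0, 30, 48) mm in the clamp's frame, on the upright screw axis (parallel to the clamp's z). Key: plastic blade 26 mm long (this point's x), 9 mm thick (its y), 32 mm high (16 up and down), on a 7 mm shaft; its underside is 9 mm above the band's top. At screw 0 the blade lies along the clamp's x. The clamp can be carried by it.
- screw1 (a joint): Screw of clamp1, 0 to 3.6 rad, grows when the key turns CLOCKWISE seen from above (tightening). Friction 0.05 N m; stays where left. 1 rad raises the shoe 1.7 mm. Starts slack at 0 to 0.25. Let down to hang on the sleeve, the shoe meets the rubber at about 2.7 rad, then turning stiffens; snug from 3.0 rad, stop at 3.6. While loose the clamp swings a little with the key. Tightened off the stub, it no longer goes on.
- clamp2: Loose upright steel worm-drive clamp with yellow key, 0.1 kg, may be absent. Origin: centre of the band; x: band axis (hole). Band 28 mm wide, inner radius 18.2, outer 22.5 mm; flat foot 26 x 32 mm, 23.5 mm below the origin, on which it starts. Screw housing on the +y side, 20 to 34 mm out. Inside, a shoe rises from the bottom (18 mm below the origin, slack). May face either way on the stub.
- key2 (a point): Centre of clamp2's thumb key, at (0, 30, 48) mm in the clamp's frame, on the upright screw axis (parallel to the clamp's z). Key: plastic blade 26 mm long (this point's x), 9 mm thick (its y), 32 mm high (16 up and down), on a 7 mm shaft; its underside is 9 mm above the band's top. At screw 0 the blade lies along the clamp's x. The clamp can be carried by it.
- screw2 (a joint): Screw of clamp2, 0 to 3.6 rad, grows when the key turns CLOCKWISE seen from above (tightening). Friction 0.05 N m; stays where left. 1 rad raises the shoe 1.7 mm. Starts slack at 0 to 0.25. Let down to hang on the sleeve, the shoe meets the rubber at about 2.7 rad, then turning stiffens; snug from 3.0 rad, stop at 3.6. While loose the clamp swings a little with the key. Tightened off the stub, it no longer goes on.
- clamp3: Loose upright steel worm-drive clamp with green key, 0.1 kg, may be absent. Origin: centre of the band; x: band axis (hole). Band 28 mm wide, inner radius 18.2, outer 22.5 mm; flat foot 26 x 32 mm, 23.5 mm below the origin, on which it starts. Screw housing on the +y side, 20 to 34 mm out. Inside, a shoe rises from the bottom (18 mm below the origin, slack). May face either way on the stub.
- key3 (a point): Centre of clamp3's thumb key, at (0, 30, 48) mm in the clamp's frame, on the upright screw axis (parallel to the clamp's z). Key: plastic blade 26 mm long (this point's x), 9 mm thick (its y), 32 mm high (16 up and down), on a 7 mm shaft; its underside is 9 mm above the band's top. At screw 0 the blade lies along the clamp's x. The clamp can be carried by it.
- screw3 (a joint): Screw of clamp3, 0 to 3.6 rad, grows when the key turns CLOCKWISE seen from above (tightening). Friction 0.05 N m; stays where left. 1 rad raises the shoe 1.7 mm. Starts slack at 0 to 0.25. Let down to hang on the sleeve, the shoe meets the rubber at about 2.7 rad, then turning stiffens; snug from 3.0 rad, stop at 3.6. While loose the clamp swings a little with the key. Tightened off the stub, it no longer goes on.
- stone1: Loose white glazed stone, a rounded block 26 x 22 x 20 mm (x, y, z), 25 g, slippery on the tray (it slides from about 25 degrees); some are absent. Origin: centre of its underside.
- stone2: Loose green glazed stone, a rounded block 26 x 22 x 20 mm (x, y, z), 25 g, slippery on the tray (it slides from about 25 degrees); some are absent. Origin: centre of its underside.
- stone3: Loose terracotta glazed stone, a rounded block 26 x 22 x 20 mm (x, y, z), 25 g, slippery on the tray (it slides from about 25 degrees); some are absent. Origin: centre of its underside.
- stone4: Loose amber glazed stone, a rounded block 26 x 22 x 20 mm (x, y, z), 25 g, slippery on the tray (it slides from about 25 degrees); some are absent. Origin: centre of its underside.
- stone5: Loose white glazed stone, a rounded block 26 x 22 x 20 mm (x, y, z), 25 g, slippery on the tray (it slides from about 25 degrees); some are absent. Origin: centre of its underside.
- candlestick: Bystander, loose: brass candlestick, 64 mm across its foot, 100 mm high; origin at its underside. Leave it alone.
- teacup: Bystander, loose: white cup with a handle, 76 mm across, 60 mm high; origin at its underside. Leave it alone.

How it is judged:
On the way:
1. the tray is tipped (20 degrees or more) with its open lip over the basin (angle between tray's own z axis and vertical above 0.35 rad and horizontal distance between tray_lip and basin below 0.1 m), for 0.1 s.
At the end, for the whole second after the job is handed in: Stones at rest in the basin. Each clamp on a stub, centre within 8 mm of the sleeve's middle along it, 5 mm sideways, 8 mm in height, axis within 0.2 rad, screw beyond 3.0 rad. Tray at rest, flat (0.06 rad) on the mat, centres within 60 mm (x of stone1 in the frame of basin between -0.085 and 0.085 m and y of stone1 in the frame of basin between -0.085 and 0.085 m and height (world z) of each of stone1, stone2, stone3, stone4, stone5 below 0.055 m and linear speed of each of stone1, stone2, stone3, stone4, stone5, clamp1, clamp2, clamp3, tray below 0.03 m/s and x of stone2 in the frame of basin between -0.085 and 0.085 m and y of stone2 in the frame of basin between -0.085 and 0.085 m and x of stone3 in the frame of basin between -0.085 and 0.085 m and y of stone3 in the frame of basin between -0.085 and 0.085 m and x of stone4 in the frame of basin between -0.085 and 0.085 m and y of stone4 in the frame of basin between -0.085 and 0.085 m and x of stone5 in the frame of basin between -0.085 and 0.085 m and y of stone5 in the frame of basin between -0.085 and 0.085 m and ((x of clamp1 in the frame of stubA between -0.008 and 0.008 m and y of clamp1 in the frame of stubA between -0.005 and 0.005 m and z of clamp1 in the frame of stubA between -0.008 and 0.008 m) or (x of clamp1 in the frame of stubB between -0.008 and 0.008 m and y of clamp1 in the frame of stubB between -0.005 and 0.005 m and z of clamp1 in the frame of stubB between -0.008 and 0.008 m) or (x of clamp1 in the frame of stubC between -0.008 and 0.008 m and y of clamp1 in the frame of stubC between -0.005 and 0.005 m and z of clamp1 in the frame of stubC between -0.008 and 0.008 m)) and angle between the x axis of each of clamp1, clamp2, clamp3 and the x axis of pump, either way round below 0.2 rad and value of joint each of screw1, screw2, screw3 above 3 rad and ((x of clamp2 in the frame of stubA between -0.008 and 0.008 m and y of clamp2 in the frame of stubA between -0.005 and 0.005 m and z of clamp2 in the frame of stubA between -0.008 and 0.008 m) or (x of clamp2 in the frame of stubB between -0.008 and 0.008 m and y of clamp2 in the frame of stubB between -0.005 and 0.005 m and z of clamp2 in the frame of stubB between -0.008 and 0.008 m) or (x of clamp2 in the frame of stubC between -0.008 and 0.008 m and y of clamp2 in the frame of stubC between -0.005 and 0.005 m and z of clamp2 in the frame of stubC between -0.008 and 0.008 m)) and ((x of clamp3 in the frame of stubA between -0.008 and 0.008 m and y of clamp3 in the frame of stubA between -0.005 and 0.005 m and z of clamp3 in the frame of stubA between -0.008 and 0.008 m) or (x of clamp3 in the frame of stubB between -0.008 and 0.008 m and y of clamp3 in the frame of stubB between -0.005 and 0.005 m and z of clamp3 in the frame of stubB between -0.008 and 0.008 m) or (x of clamp3 in the frame of stubC between -0.008 and 0.008 m and y of clamp3 in the frame of stubC between -0.005 and 0.005 m and z of clamp3 in the frame of stubC between -0.008 and 0.008 m)) and horizontal distance between tray and mat below 0.06 m and angle between tray's own z axis and vertical below 0.06 rad and height (world z) of tray below 0.012 m); the robot touches nothing.
It fails at once if the candlestick is pushed more than 40 mm or knocked over (distance of candlestick from where it was at the start of the episode above 0.04 m or angle between candlestick's own z axis and vertical above 0.5 rad).
It fails at once if the teacup is pushed more than 40 mm or knocked over (distance of teacup from where it was at the start of the episode above 0.04 m or angle between teacup's own z axis and vertical above 0.5 rad).
Of stone1, stone2, stone3, stone4, stone5 only 3 to 5 are there at a start; the rules pass over those that are not, and their reading is None.
Of clamp1, clamp2, clamp3 only 2 to 3 are there at a start; the rules pass over those that are not, and their reading is None.
At some moment in a run one of tray, stone1, stone2, stone3, stone4, stone5 may be knocked a few centimetres aside while the robot is not near it.
It also fails if it takes over 210 s, if anything falls off the work surface, if the arm or the gripper's body presses on something with over 40 N, if the wrist force passes 120 N, or if a joint passes its speed limit or range.

## Robot

A 6-joint arm with a two-finger parallel gripper is mounted at the origin on the work surface. World frame = base frame: x ahead of the robot, y to its left, z up, the work surface at z = 0. Lengths are in m, angles in rad, forces in N, time in s.
With the tool pointing down it reaches from about 0.35 to 0.95 m from the base axis. Payload 17.4 kg.
Tool frame: the origin (TCP) lies at the very end of the fingers, on their centre line; the grasp point (between the pads) lies 19 mm behind it (manip.hold_point_z is the distance from the TCP to the grasp point, in m); z points along the fingers, y is the direction in which the jaws open and shut (so a half turn about z gives the same grasp; the last joint's range is limited). The gripper opens to 93 mm and grips with 3 to 60 N. Pads are 15 mm wide; open, the fingers measure 128 mm over their backs; the gripper's body (75 mm by 188 mm) begins 65 mm behind the grasp point.
Start: joints at [1.219, 0.116, 1.442, -0, 1.584, -0.038], TCP at [0.208, 0.642, 0.219] pointing down, gripper open.
Joint ranges: [-2.83, 2.83], [-0.83, 2.19], [0.07, 2.5], [-1.14, 4.28], [0.01, 3], [-2.97, 2.97]. Speed limits (rad/s): [1.89, 1.89, 2.22, 3.14, 3.14, 3.14].

## Interface

Orientations are given as a unit quaternion [w, x, y, z].
In Python, from bench import status, eyes, manip gives the robot as it stands.
- The arm moves only by the tool move_arm, never from a script. Its argument "steps" is a list of rows, each a list of 3 entries, a list of its own where there are three numbers: the turn, a rotation vector about the tool's x, y, z in rad, then the shift along the tool's x, y, z in m, then the gripper command: -1 is shut, 1 is fully open, values between are in proportion. A call has 1 to 20 rows; each row shifts and turns the pose as measured when the row begins, along the tool's axes as they then stand; what a row does not reach is not made up. A row lasts 1/12 s, in which the tool goes at most 41.7 mm and 7.16 degrees, less where a joint would pass 70% of its speed; a pose out of reach is approached as far as the arm can. A call with a gripper value outside its range is refused whole. The fingers move at their own pace and stop on an object; "newtons" is the grip in N (left out, the last holds). Time passes only in rows, so rows that do not move let the fingers close. It gives the time, the measured TCP pose, the force and the opening at its end, in the units of the state.
- status.get_obs(): the state, without advancing time (a new reading comes with each control period).
- eyes.snapshot(name): name is "side" or "top"; returns (picture, depth): 480x640x3 uint8, blue, green, red; 480x640 float32, m along the optical axis (not along the pixel's ray), 0 where there is no reading.
- eyes.camera_info(name): a dict with "fov_y" (degrees; the focal length in pixels is half the picture's height over the tangent of half this angle, whatever the lens; pixels are square), "cx", "cy" (the principal point, pixels), "position" and "orientation" of the camera in the world. Camera axes: x right, y down, z forward; pixel columns grow to the right and rows downward; lengths in m; the calibration is good to about 2 mm. A picture is of the moment at which its call begins. camera_info takes no time and is no camera call.
- manip.sign_off(): hands the job in, once; it reports no verdict.
The state is a dict: "time": time; "qpos": joint angles; "qvel": joint speeds; "joint_efforts": joint torques, N m; "eef_pos": TCP position; "tcp_rot": TCP orientation; "wrist_force": force on the tool from outside, world axes, zero at the start; "wrist_torque": the same for the moment, N m; "gripper_width": finger opening in m.
Only numpy, scipy, OpenCV 4.12 (cv2) and the standard library are available. Lean on these libraries where they do the work, as an engineer would, in place of code of your own. Each camera call takes 0.05 s, during which the arm holds its last target. There are 200 camera calls.

## Working session

There is one attempt and no reset: what is moved stays moved. The work goes in short steps, Python scripts to look and compute and a tool call to move; the robot and the scene stay as the last step left them, time stands still between calls to the robot, and variables do not carry over. Pictures are saved under pics/ and viewed, about 12 in all and at most 16, crops included, and the job is handed in when it is done.

Besides the shell and the picture viewer there is one more tool, called as name(argument=value, ...), one argument or row to a line, values as JSON. move_arm: Moves the arm, as the interface text tells. Its arguments: {"type":"object","properties":{"steps":{"type":"array","items":{"type":"array"}},"newtons":{"type":"number"}},"required":["steps"]}

```bash
ls; mkdir -p pics; cat > h.py <<'E'
import numpy as np, cv2
from bench import status, eyes, manip
from scipy.spatial.transform import Rotation as R
def q2R(q): return R.from_quat([q[1],q[2],q[3],q[0]])
def cam(n):
    c=eyes.camera_info(n); f=240/np.tan(np.radians(c['fov_y'])/2); return c,f
def snap(n):
    im,d=eyes.snapshot(n); return im,d
def cloud(n,d):
    c,f=cam(n); v,u=np.mgrid[0:480,0:640]
    P=np.stack([(u-c['cx'])/f*d,(v-c['cy'])/f*d,d],-1)
    W=P@q2R(c['orientation']).as_matrix().T+np.array(c['position']); W[d<=0]=np.nan
    return W
def proj(n,p):
    c,f=cam(n); q=(np.atleast_2d(p)-np.array(c['position']))@q2R(c['orientation']).as_matrix()
    return np.c_[q[:,0]/q[:,2]*f+c['cx'],q[:,1]/q[:,2]*f+c['cy']]
E
python3 - <<'E'
from h import *
for n in('top','side'):
    print(eyes.camera_info(n)); im,d=snap(n); cv2.imwrite(f'pics/{n}0.png',im); np.savez(f'{n}0.npz',im=im,W=cloud(n,d))
print(status.get_obs())
E
```

```text
pics
{'fov_y': 52.28122636472707, 'cx': 316.2468553923955, 'cy': 232.75138509520113, 'position': array([ 0.42666082, -0.0046179 ,  1.28669346]), 'orientation': array([ 0.03707359, -0.70350789,  0.70866573, -0.03866619])}
{'fov_y': 51.9047499860817, 'cx': 315.5629942695475, 'cy': 234.5143750199146, 'position': array([ 0.23353365, -0.80169601,  0.58162396]), 'orientation': array([-0.4827851 ,  0.8556289 , -0.16374773,  0.08946744])}
{'time': 0.1, 'qpos': array([ 1.21920892e+00,  1.16433478e-01,  1.44219849e+00, -9.46841828e-06,
        1.58399893e+00, -3.78088903e-02]), 'qvel': array([-0.00035852, -0.00119695, -0.00240472, -0.00128387, -0.00219375,
       -0.00201392]), 'joint_efforts': array([ 4.78979600e-04, -7.22902250e+01, -6.23856711e+01,  7.79610733e-02,
        2.28191027e-02, -8.03777993e-05]), 'eef_pos': array([0.20829548, 0.64186399, 0.21798205]), 'tcp_rot': array([-9.57903465e-05,  1.56246468e-01,  9.87717962e-01, -5.10229608e-04]), 'wrist_force': array([ 0.88721334, -0.01343285, -0.48746299]), 'wrist_torque': array([-0.02552555, -0.03872386, -0.0279523 ]), 'gripper_width': 0.09302425015646794}
```

View pics/top0.png

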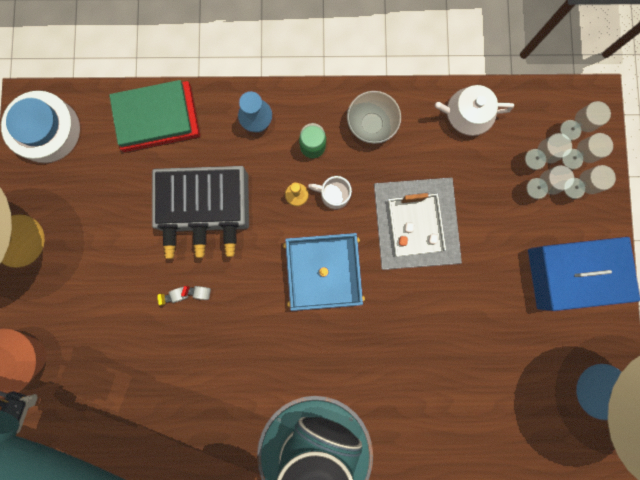

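View pics/side0.png

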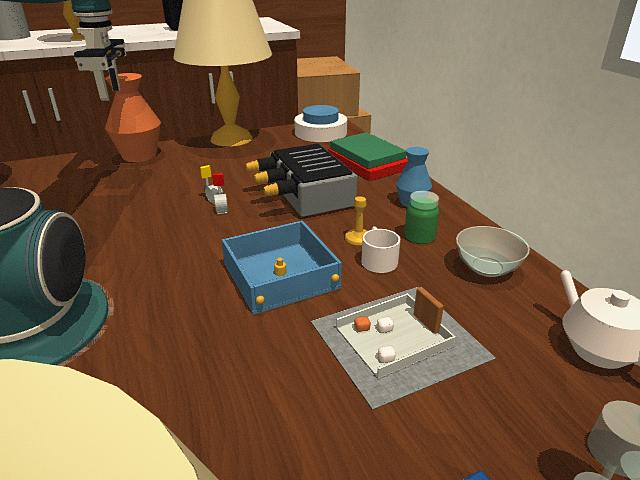

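The top view shows the basin centre at (324,272) and the pump face along row ~228, with stubs at columns 169/200/230. The mat and tray are at (418,225), with the handle at the far end (415,198). There are three stones (two white, one terracotta). Two clamps stand close together: yellow key at (160,299), red key at (185,291). The cup at (335,192) and candlestick at (296,193) are beside the tray and pump.

```bash
python3 - <<'E'
from h import *
t=np.load('top0.npz');W=t['W'];im=t['im'];s=np.load('side0.npz')
def col(im,W,name,f,roi=None):
    hsv=cv2.cvtColor(im,cv2.COLOR_BGR2HSV).astype(int);H,S,V=hsv[...,0],hsv[...,1],hsv[...,2]
    m=f(H,S,V,W); P=W[m]
    if len(P): print(name,len(P),P.mean(0).round(4),P.min(0).round(3),P.max(0).round(3)); 
    return m,P
def rect(name,P):
    r=cv2.minAreaRect((P[:,:2]*1000).astype(np.float32)); print('  rect',np.round(r[0],1),np.round(r[1],1),round(r[2],1))
z=W[...,2];x=W[...,0];y=W[...,1]
for nm,f in {'basin':lambda H,S,V,W:(H>95)&(H<115)&(S>100)&(abs(x-.5)<.2)&(abs(y)<.15)&(z>.045)&(z<.08),
 'pumptop':lambda H,S,V,W:(z>.085)&(z<.115)&(x>.55)&(x<.85)&(y>.15)&(y<.5),
 'handle':lambda H,S,V,W:(z>.05)&(z<.08)&(y<-.15)&(y>-.4)&(x>.5)&(x<.8),
 'mat':lambda H,S,V,W:(S<60)&(z<.02)&(y<-.1)&(y>-.45)&(x>.4)&(x<.8)&(V>60),
 'tray':lambda H,S,V,W:(S<60)&(V>180)&(z<.035)&(y<-.1)&(y>-.45)&(x>.4)&(x<.8)}.items():
    m,P=col(im,W,nm,f); 
    if len(P): rect(nm,P)
for nm,T in(('top',t),('side',s)):
    im=T['im'];WW=T['W']
    z=WW[...,2];x=WW[...,0];y=WW[...,1]
    reg=(x>.3)&(x<.55)&(y>.2)&(y<.5)
    print(nm)
    m,P=col(im,WW,'yellow',lambda H,S,V,W:(H>22)&(H<35)&(S>150)&reg&(z>.04)); rect('',P); rect('top',P[P[:,2]>.075]) if (P[:,2]>.075).sum()>3 else 0
    m,P=col(im,WW,'red',lambda H,S,V,W:((H<5)|(H>175))&(S>150)&reg&(z>.04)); rect('',P); rect('top',P[P[:,2]>.075]) if (P[:,2]>.075).sum()>3 else 0
    m,P=col(im,WW,'band',lambda H,S,V,W:(S<60)&reg&(z>.01)&(V>80));rect('',P)
    m,P=col(im,WW,'stubs brass',lambda H,S,V,W:(H>15)&(H<25)&(S>120)&(x>.5)&(x<.6)&(y>.15)&(y<.45)&(z>.055))
    for a,b in((.15,.26),(.26,.34),(.34,.45)):
        Q=P[(P[:,1]>a)&(P[:,1]<b)]; 
        if len(Q): print('  ',Q.mean(0),Q.max(0),Q.min(0))
a=cv2.resize(t['im'][270:320,140:230],None,fx=8,fy=8,interpolation=cv2.INTER_CUBIC)
b=cv2.resize(s['im'][155:225,190:290],(720,504),interpolation=cv2.INTER_CUBIC)[:,:]
im2=np.zeros((600,800,3),np.uint8); im2[:280,:504]=cv2.resize(a,(504,280)); im2[290:600,:443]=cv2.resize(b,(443,310)); cv2.imwrite('pics/z0.png',im2)
E
```

```text
basin 635 [ 0.4545 -0.0194  0.0584] [ 0.369 -0.118  0.045] [0.555 0.068 0.068]
  rect [461.7 -25.5] [176.1 177. ] 4.1
pumptop 5740 [0.644  0.2819 0.0965] [0.55  0.15  0.085] [0.85  0.402 0.11 ]
  rect [699.9 275.5] [298.5 252.2] 0.4
handle 155 [ 0.6725 -0.2469  0.0622] [ 0.642 -0.293  0.05 ] [ 0.799 -0.151  0.071]
  rect [ 718.1 -215.1] [201.2  55.4] 35.3
mat 6197 [ 0.5867 -0.2747  0.0046] [ 0.403 -0.387 -0.007] [ 0.711 -0.102  0.02 ]
  rect [ 560.  -248.8] [289.2 273. ] 5.3
tray 2310 [ 0.5794 -0.2712  0.0097] [ 0.502 -0.341 -0.002] [ 0.664 -0.198  0.032]
  rect [ 584.5 -270.4] [155.4 130.9] 5.9
top
yellow 63 [0.3966 0.3729 0.0818] [0.384 0.368 0.062] [0.409 0.379 0.091]
  rect [396.4 373.7] [10.9 24.3] 89.8
  rect [396.4 373.7] [10.9 24.3] 89.8
red 54 [0.4166 0.3143 0.0831] [0.405 0.308 0.064] [0.427 0.322 0.092]
  rect [416.9 315.5] [ 8.3 24.5] 70.2
  rect [416.9 315.5] [ 8.3 24.5] 70.2
band 391 [0.4086 0.3171 0.0388] [0.389 0.265 0.011] [0.427 0.377 0.05 ]
  rect [409.2 321.2] [ 34.  113.4] 4.9
stubs brass 359 [0.5166 0.2791 0.0836] [0.5   0.194 0.069] [0.533 0.368 0.094]
   [0.51
[... 433 characters left out ...]
9
  rect [464.1 306.2] [ 61.1 205.4] 35.7
red 130 [0.413  0.3131 0.0733] [0.4   0.306 0.057] [0.426 0.321 0.089]
  rect [412.7 314.5] [12.2 25. ] 66.9
  rect [413.  314.5] [12. 23.] 67.8
band 365 [0.403  0.3075 0.0329] [0.384 0.262 0.01 ] [0.423 0.378 0.057]
  rect [405.4 320.6] [ 36.1 117.6] 5.1
stubs brass 355 [0.5154 0.266  0.0792] [0.5   0.191 0.059] [0.574 0.366 0.091]
   [0.51637259 0.19912063 0.07923341] [0.57412426 0.21559711 0.09035178] [0.50016225 0.19112507 0.05939481]
   [0.51526756 0.27407749 0.07932267] [0.57136912 0.29868448 0.09107071] [0.50024015 0.26538075 0.06464339]
   [0.51417044 0.34960087 0.07909978] [0.54181755 0.36608809 0.08989748] [0.50031946 0.34164839 0.06262291]
```

View pics/z0.png

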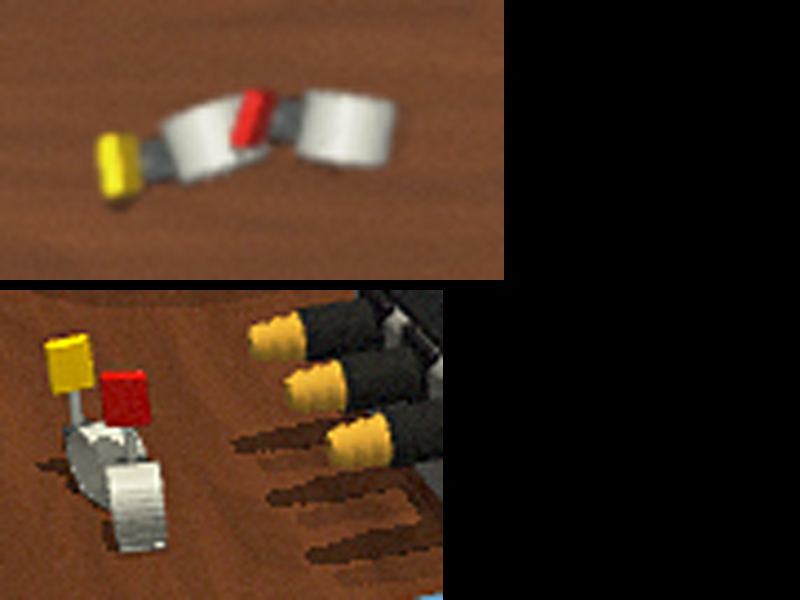

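The crop confirms two upright clamps, each with its screw side towards +y. The yellow key is at (0.396,0.373) with its band turned about +17°. The red key is at (0.415,0.315) with its blade at about −20°. The stubs lie along world x to within about 0.02 rad. I'll start with the yellow clamp, going above its key first.

move_arm(
  steps=[
    [[0, 0, -0.105], [0, 0, 0], -0.3],
    [[0, 0, -0.105], [0, 0, 0], -0.3],
    [[0, 0, -0.104], [0, 0, 0], -0.3],
    [[0, 0, 0], [-0.0188, -0.0269, 0.007], -0.3],
    [[0, 0, 0], [-0.0188, -0.0269, 0.007], -0.3],
    [[0, 0, 0], [-0.0188, -0.0269, 0.007], -0.3],
    [[0, 0, 0], [-0.0188, -0.0269, 0.007], -0.3],
    [[0, 0, 0], [-0.0188, -0.0269, 0.007], -0.3],
    [[0, 0, 0], [-0.0188, -0.0269, 0.007], -0.3],
    [[0, 0, 0], [-0.0188, -0.0269, 0.007], -0.3],
    [[0, 0, 0], [-0.0188, -0.0269, 0.007], -0.3],
    [[0, 0, 0], [-0.0188, -0.0269, 0.007], -0.3],
    [[0, 0, 0], [-0.0188, -0.0269, 0.007], -0.3],
    [[0, 0, 0], [0, 0, 0], -0.3],
    [[0, 0, 0], [0, 0, 0], -0.3],
  ],
  newtons=30,
)

```text
time: 1.35
eef_pos: [0.4053, 0.362, 0.1389]
tcp_rot: [-0.003, -0.01, 1.0, -0.004]
wrist_force: [-1.3, 1.3, 0.1]
gripper_width: 0.0329
```

```bash
cat >> h.py <<'E'
def st(target=None,yaw=90):
    o=status.get_obs(); M=q2R(o['tcp_rot']).as_matrix(); p=np.array(o['eef_pos'])
    print('t',round(o['time'],2),'p',p.round(4),'yawY',np.degrees(np.arctan2(M[1,1],M[0,1])).round(2),'z',M[:,2].round(3),'F',np.round(o['wrist_force'],1),'T',np.round(o['wrist_torque'],2),'w',round(o['gripper_width'],4),'j6',np.round(o['qpos'],2))
    if target is not None: print('tool shift',(M.T@(np.array(target)-p)).round(4))
def key(n='side',rng=(.2,.7,.1,.5),zmin=.04,show=True):
    im,d=snap(n); W=cloud(n,d); hsv=cv2.cvtColor(im,cv2.COLOR_BGR2HSV).astype(int);H,S,V=hsv[...,0],hsv[...,1],hsv[...,2]
    reg=(W[...,0]>rng[0])&(W[...,0]<rng[1])&(W[...,1]>rng[2])&(W[...,1]<rng[3])&(W[...,2]>zmin)
    for nm,m in(('yel',(H>26)&(H<35)&(S>150)&reg),('red',((H<5)|(H>175))&(S>150)&reg)):
        P=W[m]
        if len(P)>5:
            print(n,nm,len(P),'mean',P.mean(0).round(4),'p5',np.percentile(P,4,0).round(4),'p95',np.percentile(P,96,0).round(4))
    return im,W
E
python3 - <<'E'
from h import *
st((.3955,.3735,.0585))
im,W=key('side'); cv2.imwrite('pics/s1.png',cv2.resize(im[60:260,130:400],(800,593)))
E
```

```text
t 1.35 p [0.4053 0.362  0.1389] yawY 91.12 z [-0.005 -0.008 -1.   ] F [-1.3  1.3  0.1] T [ 0.04 -0.05 -0.02] w 0.0329 j6 [ 0.68 -0.13  1.82 -0.    1.46 -0.91]
tool shift [0.0092 0.0123 0.0804]
side red 136 mean [0.4199 0.3127 0.0828] p5 [0.4017 0.3065 0.0584] p95 [0.5099 0.3398 0.0937]
```

View pics/s1.png

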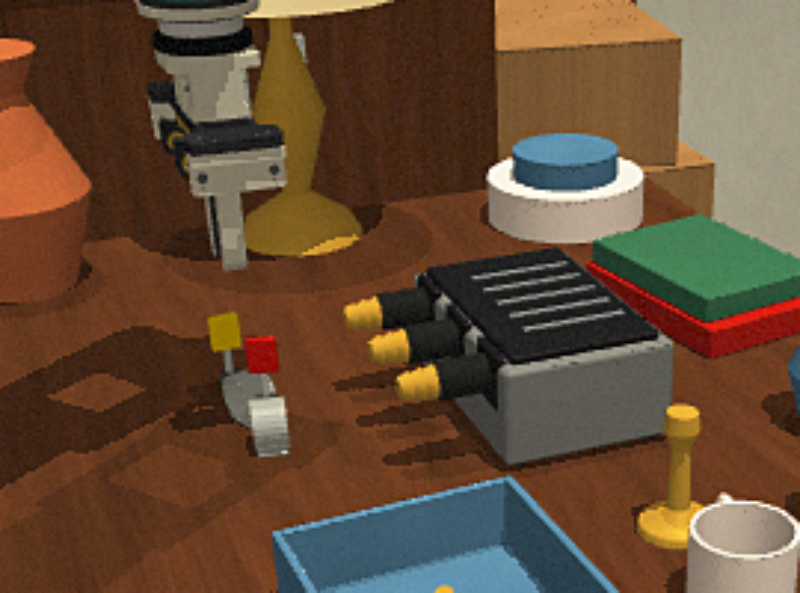

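The arm is about 1 cm off laterally, above (0.405,0.362); the yellow key is at crop pixel (224,331), just below the fingers. I'll correct this, then descend.

move_arm(
  steps=[
    [[-0.008, -0.005, 0.02], [0.009, 0.012, 0], -0.3],
    [[0, 0, 0], [0, 0, 0], -0.3],
    [[0, 0, 0], [0, 0, 0.015], -0.3],
    [[0, 0, 0], [0, 0, 0.015], -0.3],
    [[0, 0, 0], [0, 0, 0], -0.3],
    [[0, 0, 0], [0, 0, 0], -0.3],
  ],
)

```text
time: 1.9
eef_pos: [0.3935, 0.3785, 0.1097]
tcp_rot: [0.0, -0.003, 1.0, 0.001]
wrist_force: [-0.0, 1.1, -0.1]
gripper_width: 0.0325
```

```bash
cat >> h.py <<'E'
def tgt(p,yaw=90,tilt=None):
    """tool shift+turn to world p, tool down with y at yaw"""
    o=status.get_obs(); Rt=q2R(o['tcp_rot']); M=Rt.as_matrix(); a=np.radians(yaw)
    y=np.array([np.cos(a),np.sin(a),0]); z=np.array([0,0,-1.]); D=R.from_matrix(np.c_[np.cross(y,z),y,z])
    if tilt is not None: D=tilt*D
    print('turn',(Rt.inv()*D).as_rotvec().round(4),'shift now',(M.T@(np.array(p)-o['eef_pos'])).round(4))
E
python3 - <<'E'
from h import *
st(); tgt((.3955,.3735,.0585))
E
```

```text
t 1.9 p [0.3935 0.3785 0.1097] yawY 90.39 z [ 0.001  0.001 -1.   ] F [-0.   1.1 -0.1] T [ 0.01 -0.11 -0.01] w 0.0325 j6 [ 0.72 -0.12  1.85  0.    1.4  -0.86]
turn [0.0014 0.0007 0.0068] shift now [-0.0019 -0.0051  0.0512]
```

move_arm(
  steps=[
    [[0, 0, 0.006], [-0.0015, -0.0045, 0], -0.3],
    [[0, 0, 0], [0, 0, 0.012], -0.3],
    [[0, 0, 0], [0, 0, 0.013], -0.3],
    [[0, 0, 0], [0, 0, 0.013], -0.3],
    [[0, 0, 0], [0, 0, 0.013], -0.3],
    [[0, 0, 0], [0, 0, 0], -0.3],
    [[0, 0, 0], [0, 0, 0], -0.3],
  ],
)

```text
time: 2.48
eef_pos: [0.3952, 0.3744, 0.0551]
tcp_rot: [0.001, -0.001, 1.0, 0.001]
wrist_force: [-0.7, -0.3, 1.5]
gripper_width: 0.0324
```

```bash
python3 - <<'E'
from h import *
st(); tgt((.3955,.3735,.0585))
im,W=key('side'); im2,W2=key('top'); a=cv2.resize(im[130:220,160:280],(600,450)); cv2.imwrite('pics/s2.png',a)
E
```

```text
t 2.48 p [0.3952 0.3744 0.0551] yawY 90.11 z [ 0.002  0.002 -1.   ] F [-0.7 -0.3  1.5] T [ 0.09 -0.01  0.04] w 0.0324 j6 [ 0.71 -0.08  1.91  0.    1.31 -0.86]
turn [0.002  0.0017 0.0019] shift now [-0.0004 -0.0009 -0.0034]
side red 134 mean [0.4174 0.3124 0.0783] p5 [0.401  0.3067 0.0582] p95 [0.4253 0.3212 0.0915]
```

View pics/s2.png

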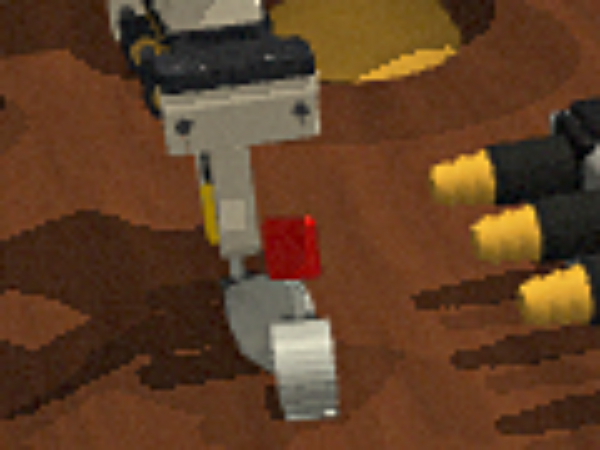

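The near finger at crop (237,215) covers most of the yellow blade, so the jaws straddle the key. I'll close and lift.

move_arm(
  steps=[
    [[0, 0, 0], [0, 0, -0.003], -0.3],
    [[0, 0, 0], [0, 0, 0], -1],
    [[0, 0, 0], [0, 0, 0], -1],
    [[0, 0, 0], [0, 0, 0], -1],
    [[0, 0, 0], [0, 0, 0], -1],
    [[0, 0, 0], [0, 0, 0], -1],
    [[0, 0, 0], [0, 0, -0.01], -1],
    [[0, 0, 0], [0, 0, -0.02], -1],
    [[0, 0, 0], [0, 0, -0.03], -1],
    [[0, 0, 0], [0, 0, -0.03], -1],
    [[0, 0, 0], [0, 0, 0], -1],
    [[0, 0, 0], [0, 0, 0], -1],
  ],
)

```text
time: 3.58
eef_pos: [0.3948, 0.3741, 0.1572]
tcp_rot: [0.001, -0.001, 1.0, 0.002]
wrist_force: [0.2, -0.6, -2.4]
gripper_width: 0.0089
```

```bash
python3 - <<'E'
from h import *
st()
im,W=key('side'); im2,W2=key('top'); np.savez('held1',s=im,Ws=W,t=im2,Wt=W2)
a=cv2.resize(im[110:220,160:280],(600,550)); cv2.imwrite('pics/s3.png',a)
# bands (grey, low sat) heights
hsv=cv2.cvtColor(im,cv2.COLOR_BGR2HSV); m=(hsv[...,1]<60)&(hsv[...,2]>60)&(W[...,0]>.3)&(W[...,0]<.5)&(W[...,1]>.2)&(W[...,1]<.45)&(W[...,2]>.05)&(W[...,2]<.12)
P=W[m]; print(len(P)); print(np.percentile(P,[2,50,98],axis=0).round(4))
E
```

```text
t 3.58 p [0.3948 0.3741 0.1572] yawY 90.11 z [ 0.003  0.003 -1.   ] F [ 0.2 -0.6 -2.4] T [ 0.05  0.02 -0.  ] w 0.0089 j6 [ 0.71 -0.15  1.81  0.    1.48 -0.86]
side red 138 mean [0.4216 0.3143 0.0857] p5 [0.4014 0.2654 0.0593] p95 [0.5577 0.3369 0.2197]
top red 60 mean [0.4159 0.3188 0.0824] p5 [0.4056 0.3132 0.0664] p95 [0.4275 0.3254 0.0914]
139
[[0.3841 0.3195 0.0532]
 [0.3962 0.3312 0.1081]
 [0.4158 0.3638 0.1194]]
```

View pics/s3.png

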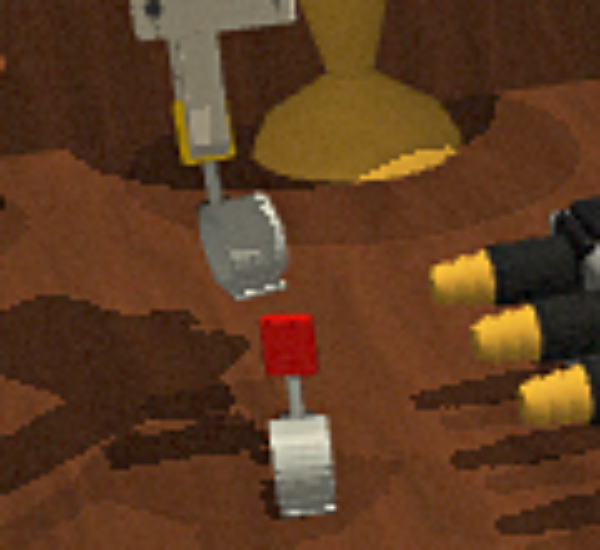

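The yellow clamp is held, its band lifted clear at crop (243,245). Next I'll fit its yaw from the side cloud and measure the stub axes.

```bash
cat > fit.py <<'E'
from h import *
from scipy.optimize import least_squares
def sdf(P,kx,ky,zc,yaw):
    c,s=np.cos(yaw),np.sin(yaw); C=np.array([kx+.030*s,ky-.030*c,zc]); Q=P-C
    a=Q[:,0]*c+Q[:,1]*s; b=-Q[:,0]*s+Q[:,1]*c; r=np.hypot(b,Q[:,2])
    dr=np.maximum(r-.0225,.0182-r); da=abs(a)-.014
    return np.where((dr>0)&(da>0),np.hypot(dr,da),np.maximum(dr,da)),C
def fitclamp(W,im,key,zc,yaw0=0,free=False):
    P=W.reshape(-1,3); hsv=cv2.cvtColor(im,cv2.COLOR_BGR2HSV).reshape(-1,3)
    C=np.array([key[0],key[1]-.03,zc]); m=(hsv[:,1]<70)&(hsv[:,2]>50)&(np.linalg.norm(P-C,axis=1)<.04)&(P[:,2]>zc-.0215)&(P[:,2]<zc+.026)&(P[:,1]<key[1]-.008)
    P=P[m]; f=lambda v:sdf(P,key[0]+v[2],key[1]+v[3],zc+v[1],v[0])[0]/.001
    pri=np.array([2,.001/.002,1,1.])
    g=lambda v:np.r_[f(v),(v-[yaw0,0,0,0])/np.array([.3,.004,.003,.003])*2]
    best=min((least_squares(g,[y,0,0,0],loss='soft_l1') for y in yaw0+np.array([-.3,0,.3])),key=lambda r:r.cost)
    v=best.x; print('n',len(P),'yaw',np.degrees(v[0]).round(1),'dz,dkx,dky mm',(v[1:]*1e3).round(1),'med|d|',np.median(abs(f(v))).round(2),'C',sdf(P[:1],key[0]+v[2],key[1]+v[3],zc+v[1],v[0])[1].round(4))
E
python3 - <<'E'
from fit import *
d=np.load('held1.npz')
for n,y in(('s','Ws'),('t','Wt')): fitclamp(d[y],d[n],(.3948,.3741),.1227,.25)
# stubs from initial clouds: fit cylinder r=16 to sleeve points
for n in('top','side'):
    T=np.load(n+'0.npz');W=T['W'];P=W.reshape(-1,3);hsv=cv2.cvtColor(T['im'],cv2.COLOR_BGR2HSV).reshape(-1,3)
    for y0 in(.205,.28,.355):
        m=(hsv[:,2]<70)&(abs(P[:,1]-y0)<.025)&(P[:,0]>.532)&(P[:,0]<.57)&(P[:,2]>.055)&(P[:,2]<.1)
        Q=P[m]
        f=lambda v:np.r_[(np.hypot(Q[:,1]-v[0]-v[2]*(Q[:,0]-.55),Q[:,2]-v[1])-.016)/.001,(v[2])/.03,(v[1]-.075)/.002]
        r=least_squares(f,[y0,.075,0],loss='soft_l1').x
        B=(hsv[:,0]>15)&(hsv[:,0]<26)&(hsv[:,1]>120)&(abs(P[:,1]-y0)<.025)&(P[:,2]>.06)&(P[:,0]>.48)&(P[:,0]<.56)
        print(n,y0,m.sum(),r.round(4),'brass x',np.percentile(P[B][:,0],[2,98]).round(4))
    m=(abs(P[:,2]-.1)<.008)&(P[:,1]>.17)&(P[:,1]<.39)&(P[:,0]>.56)&(P[:,0]<.75); Q=P[m]
    for a,b in((.17,.24),(.24,.32),(.32,.39)): q=Q[(Q[:,1]>a)&(Q[:,1]<b)]; print(' face edge',np.percentile(q[:,0],[1,3]).round(4),'med z',np.median(q[:,2]).round(4))
    m=(abs(P[:,2]-.1)<.008)&(P[:,1]>.13)&(P[:,1]<.43)&(P[:,0]>.6)&(P[:,0]<.7); print(np.percentile(P[m][:,1],[1,99]))
E
```

```text
n 244 yaw 11.9 dz,dkx,dky mm [-1.  -0.8 -0.2] med|d| 0.86 C [0.4001 0.3445 0.1217]
n 27 yaw 7.2 dz,dkx,dky mm [ 2.6 -0.5 -1.2] med|d| 0.58 C [0.3981 0.3431 0.1253]
top 0.205 188 [0.2079 0.0752 0.0225] brass x [0.5027 0.5321]
top 0.28 209 [0.283  0.0753 0.0079] brass x [0.5007 0.5299]
top 0.355 198 [0.3579 0.0753 0.0021] brass x [0.4988 0.5283]
 face edge [0.5778 0.5804] med z 0.0977
 face edge [0.5758 0.5789] med z 0.0982
 face edge [0.5739 0.5767] med z 0.098
[0.17868663 0.38972588]
side 0.205 209 [0.2082 0.0756 0.0387] brass x [0.4981 0.5297]
side 0.28 187 [0.2834 0.0752 0.0479] brass x [0.4964 0.5282]
side 0.355 184 [ 0.3582  0.0756 -0.0014] brass x [0.4949 0.5265]
 face edge [0.5729 0.5757] med z 0.098
 face edge [0.5716 0.5741] med z 0.0984
 face edge [0.5692 0.5714] med z 0.0983
[0.17791266 0.38335115]
```

Both cameras agree on the stubs: y of A/B/C is 0.208/0.283/0.358 (75 mm apart, as it must be), at z 0.075, with pump yaw about 0.025. The sleeve middle is at x ≈ 0.549 for C. The clamp's yaw in hand is about 12°. I'll turn it to match and move in front of stub C.

move_arm(
  steps=[
    [[0, 0, 0.09], [0, 0, 0], -1],
    [[0, 0, 0.09], [0, 0, 0], -1],
    [[0, 0, 0], [0, 0, 0], -1],
    [[0, 0, 0], [-0.016, 0.006, 0.008], -1],
    [[0, 0, 0], [-0.016, 0.006, 0.008], -1],
    [[0, 0, 0], [-0.016, 0.006, 0.008], -1],
    [[0, 0, 0], [-0.015, 0.006, 0.008], -1],
    [[0, 0, 0], [0, 0, 0.008], -1],
    [[0, 0, 0], [0, 0, 0.006], -1],
    [[0, 0, 0], [0, 0, 0], -1],
    [[0, 0, 0], [0, 0, 0], -1],
  ],
)

```text
time: 4.6
eef_pos: [0.4596, 0.3844, 0.099]
tcp_rot: [-0.004, 0.082, 0.997, -0.003]
wrist_force: [-0.4, -0.2, -0.3]
gripper_width: 0.0087
```

```bash
python3 - <<'E'
from fit import *
st(); tgt((.461,.3858,.1095),79.6)
p=status.get_obs()['eef_pos']
for n in('side','top'):
    im,d=snap(n); W=cloud(n,d); fitclamp(W,im,p[:2],p[2]-.0345,0.02)
    if n=='side': cv2.imwrite('pics/s4.png',cv2.resize(im[110:220,160:300],(700,550)))
E
```

```text
t 4.6 p [0.4596 0.3844 0.099 ] yawY 80.58 z [-0.008 -0.005 -1.   ] F [-0.4 -0.2 -0.3] T [ 0.08 -0.01 -0.  ] w 0.0087 j6 [ 0.65  0.02  1.74  0.    1.39 -0.75]
turn [-0.0059 -0.0066  0.0171] shift now [-0.0011  0.0015 -0.0105]
n 214 yaw 4.6 dz,dkx,dky mm [-0.6 -1.9 -0.2] med|d| 0.96 C [0.4602 0.3543 0.0639]
n 28 yaw 2.9 dz,dkx,dky mm [-1.8 -0.   1. ] med|d| 0.62 C [0.4611 0.3555 0.0627]
```

View pics/s4.png

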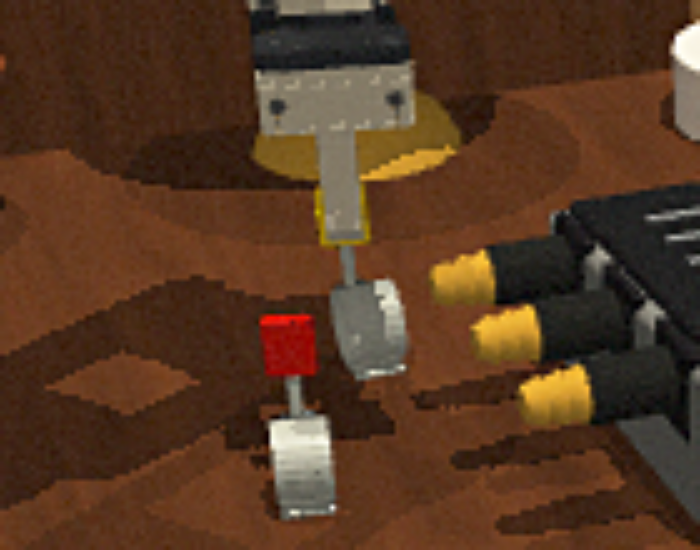

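move_arm(
  steps=[
    [[-0.006, -0.007, 0.045], [-0.001, 0.0015, -0.006], -1],
    [[0, 0, 0], [0, 0, -0.006], -1],
    [[0, 0, 0], [0, 0, 0], -1],
    [[0, 0, 0], [0, 0, 0], -1],
  ],
)

```text
time: 5.03
eef_pos: [0.4601, 0.3864, 0.1145]
tcp_rot: [0.002, 0.103, 0.995, 0.001]
wrist_force: [0.0, 0.8, -1.7]
gripper_width: 0.0086
```

```bash
python3 - <<'E'
from fit import *
st(); tgt((.461,.3856,.1107),78); tgt((.5487,.3878,.1107),78)
p=status.get_obs()['eef_pos']
for n in('side','top'):
    im,d=snap(n); W=cloud(n,d); fitclamp(W,im,p[:2],p[2]-.0355,0.02)
E
```

```text
t 5.03 p [0.4601 0.3864 0.1145] yawY 78.15 z [ 0.003  0.002 -1.   ] F [ 0.   0.8 -1.7] T [-0.01  0.05  0.04] w 0.0086 j6 [ 0.66  0.    1.73 -0.    1.4  -0.71]
turn [0.0029 0.0028 0.0026] shift now [-0.001  -0.0006  0.0038]
turn [0.0029 0.0028 0.0026] shift now [-0.0864  0.0196  0.0041]
n 209 yaw 0.5 dz,dkx,dky mm [ 0.  -0.8  0.2] med|d| 0.87 C [0.4595 0.3565 0.079 ]
n 25 yaw 2.2 dz,dkx,dky mm [ 2.3  0.  -0.4] med|d| 0.56 C [0.4613 0.356  0.0814]
```

move_arm(
  steps=[
    [[0.003, 0.003, 0], [-0.001, -0.0006, 0.0036], -1],
    [[0, 0, 0], [0, 0, 0], -1],
    [[0, 0, 0], [-0.0097, 0.0023, 0], -1],
    [[0, 0, 0], [-0.0097, 0.0023, 0], -1],
    [[0, 0, 0], [-0.0097, 0.0023, 0], -1],
    [[0, 0, 0], [-0.0097, 0.0023, 0], -1],
    [[0, 0, 0], [0, 0, 0], -1],
    [[0, 0, 0], [0, 0, 0], -1],
  ],
)

```text
time: 5.8
eef_pos: [0.5061, 0.3861, 0.1089]
tcp_rot: [-0.001, 0.103, 0.995, -0.001]
wrist_force: [-0.7, 0.6, -1.4]
gripper_width: 0.0087
```

```bash
python3 - <<'E'
from fit import *
st(); tgt((.499,.3866,.1107),78)
p=status.get_obs()['eef_pos']
for n in('side','top'):
    im,d=snap(n); W=cloud(n,d); fitclamp(W,im,p[:2],p[2]-.0355,0.02)
    if n=='side': cv2.imwrite('pics/s5.png',cv2.resize(im[130:200,220:310],(720,560)))
E
```

```text
t 5.8 p [0.5061 0.3861 0.1089] yawY 78.19 z [-0.002 -0.002 -1.   ] F [-0.7  0.6 -1.4] T [ 0.04 -0.01  0.03] w 0.0087 j6 [ 0.61  0.08  1.65 -0.    1.4  -0.75]
turn [-0.0019 -0.0016  0.0033] shift now [ 0.007  -0.001  -0.0018]
n 203 yaw 0.1 dz,dkx,dky mm [-1.1 -0.1 -0.9] med|d| 1.1 C [0.5061 0.3552 0.0723]
n 34 yaw -9.0 dz,dkx,dky mm [-1.3 12.3 -1.6] med|d| 1.3 C [0.5137 0.3549 0.0721]
```

View pics/s5.png

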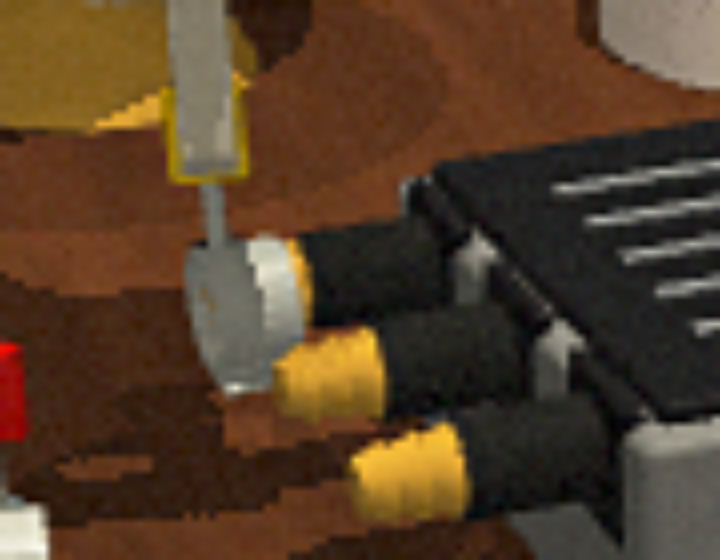

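The band has slid over the brass barbs of stub C, at crop (250,310). It is still slightly low, so I'll raise it a touch and continue onto the sleeve.

move_arm(
  steps=[
    [[-0.002, -0.002, 0], [0, 0.001, -0.0015], -1],
    [[0, 0, 0], [0, 0, 0], -1],
    [[0, 0, 0], [-0.008, 0.002, 0], -1],
    [[0, 0, 0], [-0.008, 0.002, 0], -1],
    [[0, 0, 0], [-0.008, 0.002, 0], -1],
    [[0, 0, 0], [-0.008, 0.002, 0], -1],
    [[0, 0, 0], [0, 0, 0], -1],
    [[0, 0, 0], [0, 0, 0], -1],
  ],
)

```text
time: 6.57
eef_pos: [0.5418, 0.389, 0.1112]
tcp_rot: [0.001, 0.102, 0.995, 0.0]
wrist_force: [-0.3, -0.6, -1.3]
gripper_width: 0.0087
```

```bash
python3 - <<'E'
from fit import *
st(); tgt((.5487,.3878,.1107),78)
p=status.get_obs()['eef_pos']
for n in('side',):
    im,d=snap(n); W=cloud(n,d); fitclamp(W,im,p[:2],p[2]-.0355,0.02)
    cv2.imwrite('pics/s6.png',cv2.resize(im[130:200,220:310],(720,560)))
E
```

```text
t 6.57 p [0.5418 0.389  0.1112] yawY 78.26 z [ 0.001  0.001 -1.   ] F [-0.3 -0.6 -1.3] T [-0.04 -0.02 -0.04] w 0.0087 j6 [ 0.58  0.15  1.59 -0.    1.41 -0.78]
turn [0.0011 0.0013 0.0046] shift now [-0.007   0.0002  0.0005]
n 158 yaw 0.9 dz,dkx,dky mm [-0.4 -1.2  0.7] med|d| 1.02 C [0.5411 0.3597 0.0753]
```

move_arm(
  steps=[
    [[0.001, 0.001, 0.004], [-0.006, 0.0004, 0], -1],
    [[0, 0, 0], [0, 0, 0], -1],
    [[0, 0, 0], [0, 0, 0.002], -1],
    [[0, 0, 0], [0, 0, 0], -1],
    [[0, 0, 0], [0, 0, 0], -1],
  ],
)

```text
time: 7.03
eef_pos: [0.5482, 0.3882, 0.1107]
tcp_rot: [0.001, 0.104, 0.995, 0.0]
wrist_force: [-0.4, 0.0, -1.4]
gripper_width: 0.009
```

```bash
python3 - <<'E'
from fit import *
st(); tgt((.5487,.3878,.1085),78)
p=status.get_obs()['eef_pos']
for n in('side','top'):
    im,d=snap(n); W=cloud(n,d); fitclamp(W,im,p[:2],p[2]-.0355,0.02)
    if n=='side': cv2.imwrite('pics/s6.png',cv2.resize(im[130:200,220:310],(720,560)))
E
```

```text
t 7.03 p [0.5482 0.3882 0.1107] yawY 78.01 z [ 0.001  0.    -1.   ] F [-0.4  0.  -1.4] T [-0.14  0.13  0.02] w 0.009 j6 [ 0.58  0.16  1.57 -0.    1.41 -0.78]
turn [0.0007 0.001  0.0002] shift now [-0.0006 -0.0003  0.0022]
n 164 yaw 0.8 dz,dkx,dky mm [-0.6 -0.2  0.7] med|d| 1.24 C [0.5484 0.3589 0.0746]
n 30 yaw -5.3 dz,dkx,dky mm [-1.2 10.2  0.2] med|d| 0.85 C [0.5556 0.3585 0.074 ]
```

View pics/s6.png

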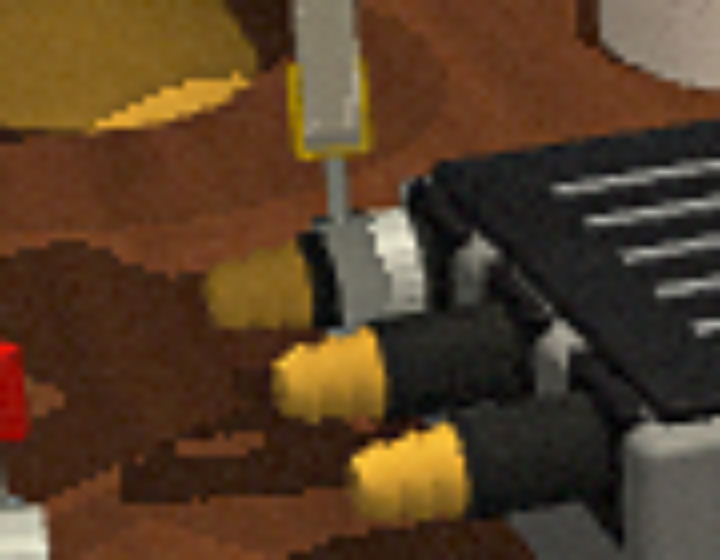

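The band sits on the sleeve of stub C with about 8 mm of black showing in front and some behind, so it is centred. I'll let it down and turn.

move_arm(
  steps=[
    [[0, 0, 0], [-0.0005, 0, 0.0025], -1],
    [[0, 0, 0], [0, 0, 0], -1],
    [[0, 0, 0.11], [0, 0, 0], -1],
    [[0, 0, 0.11], [0, 0, 0], -1],
    [[0, 0, 0.11], [0, 0, 0], -1],
    [[0, 0, 0.11], [0, 0, 0], -1],
    [[0, 0, 0.11], [0, 0, 0], -1],
    [[0, 0, 0.11], [0, 0, 0], -1],
    [[0, 0, 0.11], [0, 0, 0], -1],
    [[0, 0, 0.11], [0, 0, 0], -1],
    [[0, 0, 0.11], [0, 0, 0], -1],
    [[0, 0, 0], [0, 0, 0], -1],
    [[0, 0, 0], [0, 0, 0], -1],
  ],
)

```text
time: 8.22
eef_pos: [0.5498, 0.3886, 0.1101]
tcp_rot: [0.002, 0.582, 0.813, 0.003]
wrist_force: [-0.2, -1.6, 0.9]
gripper_width: 0.0086
```

```bash
python3 - <<'E'
from fit import *
st(); tgt((.5487,.3878,.1085),78)
E
```

```text
t 8.22 p [0.5498 0.3886 0.1101] yawY 18.81 z [ 0.007  0.002 -1.   ] F [-0.2 -1.6  0.9] T [-0.17  0.18  0.01] w 0.0086 j6 [ 0.58  0.16  1.58 -0.    1.4   0.25]
turn [ 0.007   0.004  -1.0331] shift now [-0.0004 -0.0013  0.0016]
```

move_arm(
  steps=[
    [[0.007, 0.004, 0.11], [0, -0.0008, 0], -1],
    [[0, 0, 0.115], [0, 0, 0], -1],
    [[0, 0, 0.115], [0, 0, 0], -1],
    [[0, 0, 0.115], [0, 0, 0], -1],
    [[0, 0, 0.115], [0, 0, 0], -1],
    [[0, 0, 0.115], [0, 0, 0], -1],
    [[0, 0, 0.115], [0, 0, 0], -1],
    [[0, 0, 0.115], [0, 0, 0], -1],
    [[0, 0, 0.115], [0, 0, 0], -1],
    [[0, 0, 0.115], [0, 0, 0], -1],
    [[0, 0, 0], [0, 0, 0], -1],
    [[0, 0, 0], [0, 0, 0], -1],
  ],
)

```text
time: 9.22
eef_pos: [0.55, 0.3884, 0.1105]
tcp_rot: [-0.002, 0.93, 0.368, 0.002]
wrist_force: [-1.9, -0.7, 2.2]
gripper_width: 0.0085
```

```bash
python3 - <<'E'
from fit import *
st(); tgt((.5487,.3878,.1085),78)
E
```

```text
t 9.22 p [0.55   0.3884 0.1105] yawY -46.86 z [ 0.003  0.005 -1.   ] F [-1.9 -0.7  2.2] T [-0.21  0.23 -0.07] w 0.0085 j6 [0.58 0.16 1.57 0.   1.41 1.39]
turn [ 0.0051 -0.005  -2.1792] shift now [-0.0014 -0.0004  0.002 ]
```

move_arm(
  steps=[
    [[0.005, -0.005, 0.1], [0, 0, 0], -1],
    [[0, 0, 0.11], [0, 0, 0], -1],
    [[0, 0, 0.11], [0, 0, 0], -1],
    [[0, 0, 0.11], [0, 0, 0], -1],
    [[0, 0, 0.11], [0, 0, 0], -1],
    [[0, 0, 0.11], [0, 0, 0], -1],
    [[0, 0, 0.11], [0, 0, 0], -1],
    [[0, 0, 0.1], [0, 0, 0], -1],
    [[0, 0, 0], [0, 0, 0], -1],
    [[0, 0, 0], [0, 0, 0], -1],
  ],
  newtons=50,
)

```text
time: 10.05
eef_pos: [0.5498, 0.3876, 0.1107]
tcp_rot: [-0.002, 0.999, -0.04, -0.002]
wrist_force: [-2.6, -0.9, 3.3]
gripper_width: 0.0087
```

```bash
python3 - <<'E'
from fit import *
st(); tgt((.5487,.3878,.1085),78)
p=status.get_obs()['eef_pos']
im,d=snap('side'); W=cloud('side',d); fitclamp(W,im,p[:2],p[2]-.037,0.02)
cv2.imwrite('pics/s7.png',cv2.resize(im[130:200,220:310],(720,560)))
E
```

```text
t 10.05 p [0.5498 0.3876 0.1107] yawY -94.62 z [-0.004  0.004 -1.   ] F [-2.6 -0.9  3.3] T [-0.3   0.24 -0.01] w 0.0087 j6 [0.57 0.16 1.57 0.01 1.41 2.22]
turn [-0.0065 -0.0045 -3.0128] shift now [-0.0011 -0.0001  0.0023]
n 166 yaw -2.7 dz,dkx,dky mm [ 1.2 -2.7  0.2] med|d| 1.05 C [0.5457 0.3578 0.075 ]
```

move_arm(
  steps=[
    [[-0.006, -0.004, 0.1], [0, 0, 0], -1],
    [[0, 0, 0.1], [0, 0, 0], -1],
    [[0, 0, 0.1], [0, 0, 0], -1],
    [[0, 0, 0], [0, 0, 0], -1],
    [[0, 0, 0], [0, 0, 0], -1],
  ],
)

```text
time: 10.52
eef_pos: [0.5499, 0.3876, 0.1107]
tcp_rot: [0.002, 0.983, -0.181, -0.004]
wrist_force: [-2.4, -2.0, 2.8]
gripper_width: 0.0086
```

```bash
python3 - <<'E'
from fit import *
st(); tgt((.5487,.3878,.1085),78)
p=status.get_obs()['eef_pos']
im,d=snap('side'); W=cloud('side',d); fitclamp(W,im,p[:2],p[2]-.037,0.02)
cv2.imwrite('pics/s7.png',cv2.resize(im[130:200,220:310],(720,560)))
E
```

```text
t 10.52 p [0.5499 0.3876 0.1107] yawY -110.88 z [-0.008 -0.002 -1.   ] F [-2.4 -2.   2.8] T [-0.34  0.26  0.02] w 0.0086 j6 [0.57 0.16 1.57 0.   1.42 2.51]
turn [ 0.0111 -0.0069  2.9865] shift now [-0.0011  0.0002  0.0022]
n 170 yaw -3.0 dz,dkx,dky mm [ 1.4 -2.8  1.7] med|d| 1.16 C [0.5455 0.3593 0.0751]
```

View pics/s7.png

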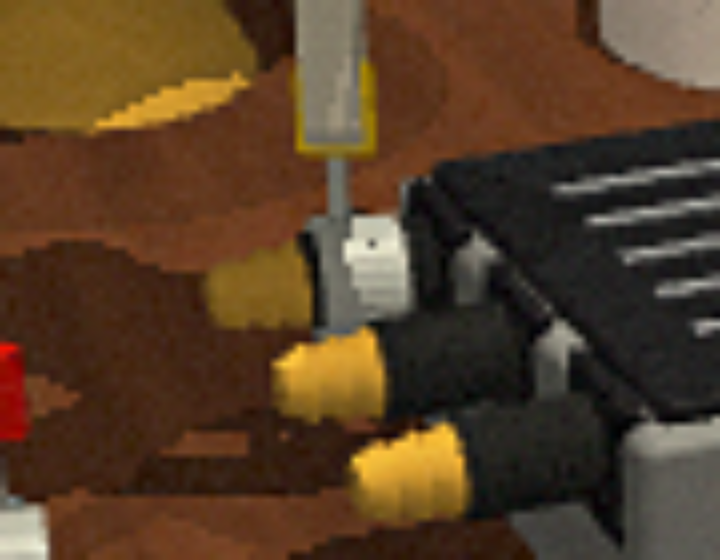

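The clamp stayed square on the sleeve, with sleeve showing at both ends; the estimated screw angle is about 3.4 rad. I'll release, rise, and check the blade angle from above.

move_arm(
  steps=[
    [[0, 0, 0], [0, 0, 0], -0.4],
    [[0, 0, 0], [0, 0, 0], -0.4],
    [[0, 0, 0], [0, 0, 0], -0.4],
    [[0, 0, 0], [0, 0, -0.02], -0.4],
    [[0, 0, 0], [0, 0, -0.03], -0.4],
    [[0, 0, 0], [0.03, 0, -0.03], -0.4],
    [[0, 0, -0.12], [0, 0, 0], -0.4],
    [[0, 0, -0.12], [0, 0, 0], -0.4],
    [[0, 0, -0.12], [0, 0, 0], -0.4],
    [[0, 0, -0.12], [0, 0, 0], -0.4],
    [[0, 0, -0.12], [0, 0, 0], -0.4],
    [[0, 0, -0.12], [0, 0, 0], -0.4],
    [[0, 0, -0.12], [0, 0, 0], -0.4],
    [[0, 0, -0.12], [0, 0, 0], -0.4],
    [[0, 0, -0.12], [0, 0, 0], -0.4],
    [[0, 0, -0.12], [0, 0, 0], -0.4],
    [[0, 0, -0.12], [0, 0, 0], -0.4],
    [[0, 0, -0.12], [0, 0, 0], -0.4],
    [[0, 0, -0.12], [0, 0, 0], -0.4],
    [[0, 0, -0.12], [0, 0, 0], -0.4],
  ],
  newtons=30,
)

```text
time: 12.23
eef_pos: [0.5809, 0.3774, 0.1907]
tcp_rot: [-0.003, 0.765, 0.644, -0.004]
wrist_force: [0.5, 0.3, 0.5]
gripper_width: 0.0278
```

move_arm(
  steps=[
    [[0, 0, -0.12], [0, 0, 0], -0.4],
    [[0, 0, -0.12], [0, 0, 0], -0.4],
    [[0, 0, -0.12], [0, 0, 0], -0.4],
    [[0, 0, -0.12], [0, 0, 0], -0.4],
    [[0, 0, -0.12], [0, 0, 0], -0.4],
    [[0, 0, -0.12], [0, 0, 0], -0.4],
    [[0, 0, -0.12], [0, 0, 0], -0.4],
    [[0, 0, -0.12], [0, 0, 0], -0.4],
    [[0, 0, -0.12], [0, 0, 0], -0.4],
    [[0, 0, 0], [0, 0, 0], -0.4],
  ],
)

```text
time: 13.07
eef_pos: [0.5814, 0.3777, 0.1888]
tcp_rot: [-0.004, 0.3, 0.954, -0.002]
wrist_force: [0.7, -0.3, -0.8]
gripper_width: 0.0279
```

```bash
python3 - <<'E'
from fit import *
st(); tgt((.415,.3155,.15),70)
im,W=key('side'); fitclamp(W,im,(.549,.388),.0735,0)
im,W=key('top'); fitclamp(W,im,(.549,.388),.0735,0)
E
```

```text
t 13.07 p [0.5814 0.3777 0.1888] yawY 55.03 z [-0.01 -0.   -1.  ] F [ 0.7 -0.3 -0.8] T [-0.02 -0.05  0.05] w 0.0279 j6 [ 0.54  0.17  1.43  0.    1.55 -0.42]
turn [-0.0048 -0.0083 -0.2613] shift now [ 0.1003 -0.1461  0.0404]
side yel 6 mean [0.554  0.289  0.1277] p5 [0.5343 0.1912 0.0677] p95 [0.5753 0.3698 0.3162]
side red 134 mean [0.4213 0.3141 0.0805] p5 [0.4009 0.3103 0.0593] p95 [0.5603 0.3224 0.0888]
n 164 yaw -4.4 dz,dkx,dky mm [ 1.5 -1.1  0.7] med|d| 1.35 C [0.5456 0.3588 0.075 ]
top red 30 mean [0.4206 0.3085 0.1094] p5 [0.4128 0.2242 0.0689] p95 [0.4275 0.32   0.4369]
n 180 yaw 0.6 dz,dkx,dky mm [-0.3 -0.4  0.7] med|d| 1.2 C [0.549  0.3587 0.0732]
```

move_arm(
  steps=[
    [[-0.005, -0.008, -0.087], [0, 0, 0], -0.3],
    [[0, 0, -0.087], [0, 0, 0], -0.3],
    [[0, 0, -0.087], [0, 0, 0], -0.3],
    [[0, 0, 0], [0, 0, 0], -0.3],
    [[0, 0, 0], [0.0225, -0.0192, 0], -0.3],
    [[0, 0, 0], [0.0225, -0.0192, 0], -0.3],
    [[0, 0, 0], [0.0225, -0.0192, 0], -0.3],
    [[0, 0, 0], [0.0225, -0.0192, 0], -0.3],
    [[0, 0, 0], [0.0225, -0.0192, 0], -0.3],
    [[0, 0, 0], [0.015, -0.012, 0.02], -0.3],
    [[0, 0, 0], [0, 0, 0.015], -0.3],
    [[0, 0, 0], [0, 0, 0], -0.3],
    [[0, 0, 0], [0, 0, 0], -0.3],
  ],
)

```text
time: 14.25
eef_pos: [0.4172, 0.3225, 0.1512]
tcp_rot: [0.0, 0.208, 0.978, 0.0]
wrist_force: [-0.1, 0.7, 1.2]
gripper_width: 0.0327
```

```bash
python3 - <<'E'
from fit import *
st(); tgt((.4155,.3155,.0585),70)
im,W=key('side')
hsv=cv2.cvtColor(im,cv2.COLOR_BGR2HSV); m=((hsv[...,0]<5)|(hsv[...,0]>175))&(hsv[...,1]>150)&(W[...,0]>.39)&(W[...,0]<.44)&(W[...,1]>.29)&(W[...,1]<.34)&(W[...,2]>.055)&(W[...,2]<.1)
P=W[m]; print(len(P),P.mean(0)); print(cv2.minAreaRect((P[:,:2]*1000).astype(np.float32)), np.polyfit(P[:,0],P[:,1],1))
fitclamp(W,im,(.4155,.3155),.0235,-.1)
E
```

```text
t 14.25 p [0.4172 0.3225 0.1512] yawY 66.0 z [ 0.001  0.001 -1.   ] F [-0.1  0.7  1.2] T [ 0.01  0.02 -0.03] w 0.0327 j6 [ 0.61 -0.18  1.84 -0.    1.48 -0.54]
turn [ 0.0009  0.0008 -0.0699] shift now [-0.0012 -0.0072  0.0926]
side yel 17 mean [0.5292 0.3273 0.1715] p5 [0.4135 0.1866 0.0738] p95 [0.5966 0.3893 0.373 ]
side red 137 mean [0.4187 0.3144 0.0836] p5 [0.4005 0.3088 0.0597] p95 [0.4452 0.3243 0.0935]
127 [0.41210126 0.31630134 0.07426259]
((411.3524169921875, 316.55999755859375), (11.112212181091309, 26.878265380859375), 62.201717376708984) [-0.31487255  0.44606072]
n 218 yaw -11.7 dz,dkx,dky mm [-1.5 -0.4  3.1] med|d| 0.9 C [0.409  0.2892 0.022 ]
```

move_arm(
  steps=[
    [[0.001, 0.001, -0.1], [0, 0, 0], -0.3],
    [[0, 0, 0], [0.0015, -0.003, 0], -0.3],
    [[0, 0, 0], [0, 0, 0.025], -0.3],
    [[0, 0, 0], [0, 0, 0.025], -0.3],
    [[0, 0, 0], [0, 0, 0.02], -0.3],
    [[0, 0, 0], [0, 0, 0.012], -0.3],
    [[0, 0, 0], [0, 0, 0], -0.3],
    [[0, 0, 0], [0, 0, 0], -0.3],
  ],
)

```text
time: 14.97
eef_pos: [0.4213, 0.322, 0.0718]
tcp_rot: [0.002, 0.17, 0.985, 0.002]
wrist_force: [0.3, -0.3, -0.2]
gripper_width: 0.0327
```

```bash
python3 - <<'E'
from fit import *
st(); tgt((.4145,.3195,.0585),72)
E
```

```text
t 14.97 p [0.4213 0.322  0.0718] yawY 70.46 z [ 0.004  0.003 -1.   ] F [ 0.3 -0.3 -0.2] T [ 0.02  0.02 -0.02] w 0.0327 j6 [ 0.6  -0.13  1.92 -0.    1.34 -0.63]
turn [ 0.0039  0.0032 -0.0269] shift now [ 0.0056 -0.0047  0.0132]
```

move_arm(
  steps=[
    [[0.004, 0.003, -0.025], [0.0045, -0.004, 0], -0.3],
    [[0, 0, 0], [0, 0, 0.013], -0.3],
    [[0, 0, 0], [0, 0, 0], -0.3],
    [[0, 0, 0], [0, 0, 0], -0.3],
  ],
)

```text
time: 15.3
eef_pos: [0.4167, 0.3205, 0.0613]
tcp_rot: [0.001, 0.157, 0.988, 0.001]
wrist_force: [-0.3, -0.7, 0.5]
gripper_width: 0.0326
```

```bash
python3 - <<'E'
from fit import *
st(); tgt((.4145,.3195,.0585),72)
E
```

```text
t 15.3 p [0.4167 0.3205 0.0613] yawY 71.9 z [ 0.003  0.002 -1.   ] F [-0.3 -0.7  0.5] T [-0.02 -0.03  0.05] w 0.0326 j6 [ 0.61 -0.13  1.94 -0.    1.32 -0.65]
turn [ 0.0029  0.0024 -0.0017] shift now [ 0.0018 -0.0016  0.0028]
```

move_arm(
  steps=[
    [[0.003, 0.002, 0], [0.0015, -0.0012, 0.002], -0.3],
    [[0, 0, 0], [0, 0, 0], -1],
    [[0, 0, 0], [0, 0, 0], -1],
    [[0, 0, 0], [0, 0, 0], -1],
    [[0, 0, 0], [0, 0, 0], -1],
    [[0, 0, 0], [0, 0, 0], -1],
  ],
)

```text
time: 15.8
eef_pos: [0.4151, 0.3201, 0.0603]
tcp_rot: [0.001, 0.157, 0.988, 0.0]
wrist_force: [-0.7, 0.3, -1.3]
gripper_width: 0.0089
```

```bash
python3 - <<'E'
from fit import *
st()
E
```

```text
t 15.8 p [0.4151 0.3201 0.0603] yawY 71.88 z [ 0.001  0.    -1.   ] F [-0.7  0.3 -1.3] T [-0.01 -0.01  0.03] w 0.0089 j6 [ 0.61 -0.13  1.95 -0.    1.32 -0.65]
```

move_arm(
  steps=[
    [[0, 0, 0], [0, 0, -0.01], -1],
    [[0, 0, 0], [0, 0, -0.02], -1],
    [[0, 0, 0], [0, 0, -0.025], -1],
    [[0, 0, 0], [0, 0, 0], -1],
    [[0, 0, 0], [0, 0, 0], -1],
  ],
)

```text
time: 16.22
eef_pos: [0.4145, 0.3196, 0.119]
tcp_rot: [-0.0, 0.157, 0.988, -0.0]
wrist_force: [0.4, 0.8, -1.7]
gripper_width: 0.0088
```

```bash
python3 - <<'E'
from fit import *
st(); p=status.get_obs()['eef_pos']
for n in('side','top'):
    im,d=snap(n); W=cloud(n,d); fitclamp(W,im,p[:2],p[2]-.0355,-.1)
E
```

```text
t 16.22 p [0.4145 0.3196 0.119 ] yawY 71.88 z [-0.    -0.001 -1.   ] F [ 0.4  0.8 -1.7] T [ 0.05 -0.02 -0.02] w 0.0088 j6 [ 0.61 -0.17  1.89 -0.    1.43 -0.65]
n 213 yaw -14.9 dz,dkx,dky mm [-0.2  0.6 -0. ] med|d| 0.97 C [0.4073 0.2906 0.0833]
n 42 yaw -6.3 dz,dkx,dky mm [-0.5  0.7  2.1] med|d| 0.86 C [0.4119 0.2919 0.083 ]
```

move_arm(
  steps=[
    [[0, 0, -0.115], [0, 0, 0], -1],
    [[0, 0, -0.115], [0, 0, 0], -1],
    [[0, 0, 0], [0, 0, 0], -1],
    [[0, 0, 0], [-0.0098, -0.0155, 0.0015], -1],
    [[0, 0, 0], [-0.0098, -0.0155, 0.0015], -1],
    [[0, 0, 0], [-0.0098, -0.0155, 0.0015], -1],
    [[0, 0, 0], [-0.0098, -0.0155, 0.001], -1],
    [[0, 0, 0], [-0.0068, -0.0095, 0.001], -1],
    [[0, 0, 0], [0, 0, 0], -1],
    [[0, 0, 0], [0, 0, 0], -1],
    [[0, 0, 0], [0, 0, 0], -1],
  ],
)

```text
time: 17.23
eef_pos: [0.453, 0.241, 0.1053]
tcp_rot: [-0.004, 0.051, 0.999, -0.003]
wrist_force: [0.2, 0.6, -1.4]
gripper_width: 0.0093
```

```bash
python3 - <<'E'
from fit import *
st(); tgt((.4613,.2358,.1117),85); p=status.get_obs()['eef_pos']
for n in('side','top'):
    im,d=snap(n); W=cloud(n,d); fitclamp(W,im,p[:2],p[2]-.0365,0)
    if n=='side': cv2.imwrite('pics/r1.png',cv2.resize(im[130:220,200:310],(700,573)))
E
```

```text
t 17.23 p [0.453  0.241  0.1053] yawY 84.17 z [-0.009 -0.005 -1.   ] F [ 0.2  0.6 -1.4] T [0.04 0.04 0.04] w 0.0093 j6 [ 0.44 -0.18  1.92 -0.    1.42 -1.03]
turn [-0.0054 -0.0083 -0.0146] shift now [-0.0087 -0.0044 -0.0065]
n 295 yaw 5.1 dz,dkx,dky mm [-0.5 -3.  -2. ] med|d| 0.99 C [0.4528 0.2091 0.0682]
n 53 yaw 1.7 dz,dkx,dky mm [0.2 0.1 2.4] med|d| 0.88 C [0.454  0.2134 0.069 ]
```

View pics/r1.png

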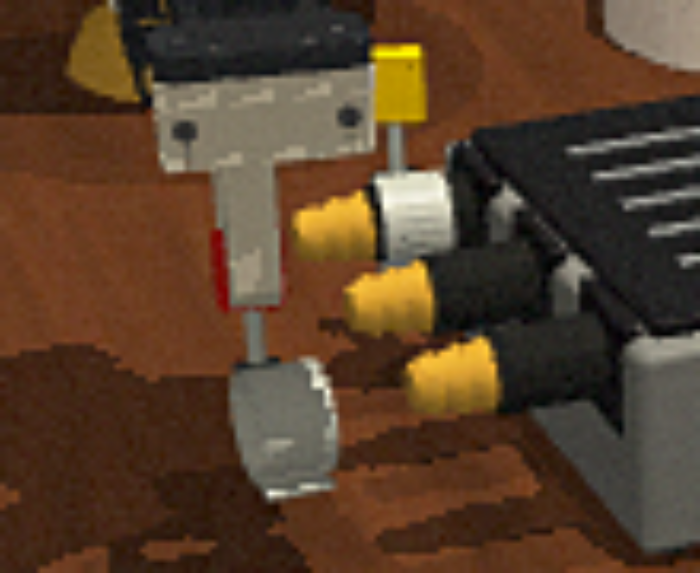

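The red clamp is held in front of stub A at about 3–5° yaw. On stub C the yellow band now seems close to the sleeve's front edge (crop x 375), so I'll measure that before going on.

```bash
python3 - <<'E'
from fit import *
o=[]
for n in('top','side'):
    im,d=snap(n); W=cloud(n,d)
    for k in((.549,.388),(.544,.388)): fitclamp(W,im,k,.0735,0)
    P=W.reshape(-1,3);hsv=cv2.cvtColor(im,cv2.COLOR_BGR2HSV).reshape(-1,3)
    near=(abs(P[:,1]-.358)<.012)&(P[:,2]>.075)&(P[:,2]<.105)&(P[:,0]>.48)&(P[:,0]<.6)
    br=near&(hsv[:,1]>120)&(hsv[:,0]>12)&(hsv[:,0]<27); g=near&(hsv[:,1]<70)&(hsv[:,2]>90)
    print(n,'brass',np.percentile(P[br][:,0],[2,98]).round(4),'band',g.sum(),np.percentile(P[g][:,0],[2,98]).round(4),np.percentile(P[g][:,2],[50,98]))
    c=im[140:190,225:300] if n=='side' else im[215:275,140:250]
    o.append(cv2.resize(c,(520,int(520*c.shape[0]/c.shape[1])),interpolation=cv2.INTER_CUBIC))
h=max(a.shape[0] for a in o); cv2.imwrite('pics/y1.png',np.vstack([o[0],o[1][:600-o[0].shape[0]]]))
E
```

```text
n 262 yaw 9.6 dz,dkx,dky mm [-0.7 -0.1 -1.3] med|d| 1.7 C [0.5539 0.3571 0.0728]
n 225 yaw 13.2 dz,dkx,dky mm [-1.5 -1.6 -0.9] med|d| 1.26 C [0.5493 0.3579 0.072 ]Traceback (most recent call last):
  File "<stdin>", line 9, in <module>
    return _quantile_unchecked(
        a, q, axis, out, overwrite_input, method, keepdims, weights)
    return _ureduce(a,
                    func=_quantile_ureduce_func,
    ...<5 lines>...
                    overwrite_input=overwrite_input,
                    method=method)
    r = func(a, **kwargs)
    result = _quantile(arr,
                       quantiles=q,
    ...<2 lines>...
                       out=out,
                       weights=wgt)
    slices_having_nans = np.isnan(arr[-1, ...])
                                  ~~~^^^^^^^^^
IndexError: index -1 is out of bounds for axis 0 with size 0
```

```bash
python3 - <<'E'
from fit import *
im,d=snap('side'); W=cloud('side',d)
for k in((.549,.388),(.544,.388)): fitclamp(W,im,k,.0735,0)
P=W.reshape(-1,3);hsv=cv2.cvtColor(im,cv2.COLOR_BGR2HSV).reshape(-1,3)
near=(P[:,1]>.33)&(P[:,1]<.37)&(P[:,2]>.06)&(P[:,2]<.1)&(P[:,0]>.48)&(P[:,0]<.6)
br=near&(hsv[:,1]>120)&(hsv[:,0]>12)&(hsv[:,0]<27); g=near&(hsv[:,1]<70)&(hsv[:,2]>90)
print('brass',np.percentile(P[br][:,0],[2,98]).round(4),'band',g.sum(),np.percentile(P[g][:,0],[2,10,90,98]).round(4))
# profile along stub in image at z=.08, y=.34 side line
for x in np.arange(.5,.58,.003):
    u,v=proj('side',(x,.358-.0,.09))[0]; a=im[int(round(v)),int(round(u))]; print(round(x,3),(round(u,1),round(v,1)),a, W[int(round(v)),int(round(u))].round(3))
E
```

```text
n 164 yaw -3.6 dz,dkx,dky mm [ 1.9 -1.7  1. ] med|d| 1.02 C [0.5455 0.3591 0.0754]
n 159 yaw -2.1 dz,dkx,dky mm [1.9 1.6 1.2] med|d| 1.05 C [0.5445 0.3592 0.0754]
brass [0.4948 0.5458] band 147 [0.5297 0.5311 0.5535 0.5601]
0.5 (np.float64(247.3), np.float64(161.0)) [ 40  67 117] [ 0.549  0.574 -0.001]
0.503 (np.float64(248.4), np.float64(160.9)) [ 30  58 106] [0.55  0.564 0.003]
0.506 (np.float64(249.5), np.float64(160.7)) [ 40  54 101] [ 0.558  0.572 -0.002]
0.509 (np.float64(250.7), np.float64(160.5)) [ 33  90 140] [ 0.561  0.573 -0.003]
0.512 (np.float64(251.8), np.float64(160.4)) [ 39  52 103] [ 0.566  0.578 -0.002]
0.515 (np.float64(252.9), np.float64(160.2)) [30 46 99] [0.567 0.57  0.001]
0.518 (np.float64(254.1), np.float64(160.0)) [37 47 96] [ 0.571  0.575 -0.002]
0.521 (np.float64(255.2), np.float64(159.8)) [ 38  99 150] [0.521 0.362 0.088]
0.524 (np.float64(256.3), np.float64(159.7)) [ 54 197 255] [0.524 0.36  0.088]
0.527 (np.float64(257.5), np.float64(159.5)) [30 31 39] [0.527 0.363 0.09 ]
0.53 (np.float64(258.6), np.float64(159.3)) [135 150 149] [0.53  0.354 0.092]
0.53
[... 537 characters left out ...]
.354 0.092]
0.554 (np.float64(267.5), np.float64(158.0)) [209 231 231] [0.552 0.347 0.095]
0.557 (np.float64(268.6), np.float64(157.8)) [226 250 252] [0.556 0.352 0.092]
0.56 (np.float64(269.7), np.float64(157.6)) [44 49 47] [0.561 0.358 0.089]
0.563 (np.float64(270.9), np.float64(157.5)) [31 33 32] [0.562 0.353 0.093]
0.566 (np.float64(272.0), np.float64(157.3)) [41 43 45] [0.566 0.356 0.092]
0.569 (np.float64(273.1), np.float64(157.1)) [22 23 19] [0.569 0.358 0.09 ]
0.572 (np.float64(274.2), np.float64(157.0)) [ 9  9 15] [0.571 0.355 0.091]
0.575 (np.float64(275.3), np.float64(156.8)) [31 24 31] [0.57  0.344 0.096]
0.578 (np.float64(276.4), np.float64(156.6)) [31 37 41] [0.572 0.34  0.097]
```

The yellow band spans x 0.5295–0.5585 in the side cloud, with the sleeve's front at 0.5265. It is wholly on the sleeve, about 4–5 mm in front of the middle (8 mm allowed), so I accept that. For red I'll aim about 2 mm deeper.

move_arm(
  steps=[
    [[-0.005, -0.008, 0.03], [-0.007, -0.0035, -0.005], -1],
    [[0, 0, 0], [0, 0, 0], -1],
    [[0, 0, 0], [0, 0, 0], -1],
  ],
)

```text
time: 17.68
eef_pos: [0.46, 0.2378, 0.1113]
tcp_rot: [0.001, 0.066, 0.998, 0.0]
wrist_force: [-0.2, 0.5, -0.7]
gripper_width: 0.009
```

```bash
python3 - <<'E'
from fit import *
st(); tgt((.461,.2356,.112),82.4);tgt((.555,.238,.112),82.4); p=status.get_obs()['eef_pos']
for n in('side','top'):
    im,d=snap(n); W=cloud(n,d); fitclamp(W,im,p[:2],p[2]-.0365,0)
E
```

```text
t 17.68 p [0.46   0.2378 0.1113] yawY 82.45 z [ 0.002  0.    -1.   ] F [-0.2  0.5 -0.7] T [-0.05 -0.04  0.01] w 0.009 j6 [ 0.43 -0.18  1.91 -0.    1.41 -1.01]
turn [0.0004 0.0015 0.0009] shift now [-0.0013 -0.002  -0.0007]
turn [0.0004 0.0015 0.0009] shift now [-0.0942  0.0127 -0.0006]
n 286 yaw 3.3 dz,dkx,dky mm [-2.1 -2.2 -1.2] med|d| 0.86 C [0.4594 0.2066 0.0727]
n 53 yaw -0.7 dz,dkx,dky mm [0.1 0.2 0.6] med|d| 1.08 C [0.4598 0.2084 0.0749]
```

move_arm(
  steps=[
    [[0, 0.001, 0], [-0.001, -0.0017, -0.0007], -1],
    [[0, 0, 0], [0, 0, 0], -1],
    [[0, 0, 0], [-0.0096, 0.0015, 0], -1],
    [[0, 0, 0], [-0.0096, 0.0015, 0], -1],
    [[0, 0, 0], [-0.0096, 0.0015, 0], -1],
    [[0, 0, 0], [-0.0096, 0.0015, 0], -1],
    [[0, 0, 0], [0, 0, 0], -1],
    [[0, 0, 0], [0, 0, 0], -1],
  ],
)

```text
time: 18.45
eef_pos: [0.5046, 0.2367, 0.1116]
tcp_rot: [0.0, 0.066, 0.998, 0.0]
wrist_force: [0.1, -0.2, -1.6]
gripper_width: 0.0089
```

```bash
python3 - <<'E'
from fit import *
st(); tgt((.506,.2369,.112),82.4);tgt((.555,.238,.112),82.4); p=status.get_obs()['eef_pos']
for n in('side','top'):
    im,d=snap(n); W=cloud(n,d); fitclamp(W,im,p[:2],p[2]-.0365,0)
    if n=='side': cv2.imwrite('pics/r2.png',cv2.resize(im[140:220,220:320],(700,560)))
E
```

```text
t 18.45 p [0.5046 0.2367 0.1116] yawY 82.47 z [ 0.  0. -1.] F [ 0.1 -0.2 -1.6] T [0.02 0.03 0.03] w 0.0089 j6 [ 0.39 -0.09  1.83  0.    1.41 -1.05]
turn [0.0003 0.0002 0.0012] shift now [-0.0013  0.0003 -0.0004]
turn [0.0003 0.0002 0.0012] shift now [-0.0498  0.0079 -0.0003]
n 292 yaw 0.1 dz,dkx,dky mm [-1.9 -1.2 -0.8] med|d| 0.99 C [0.5035 0.206  0.0732]
n 30 yaw 22.2 dz,dkx,dky mm [-1.  -0.7  0.6] med|d| 0.7 C [0.5153 0.2095 0.0741]
```

View pics/r2.png

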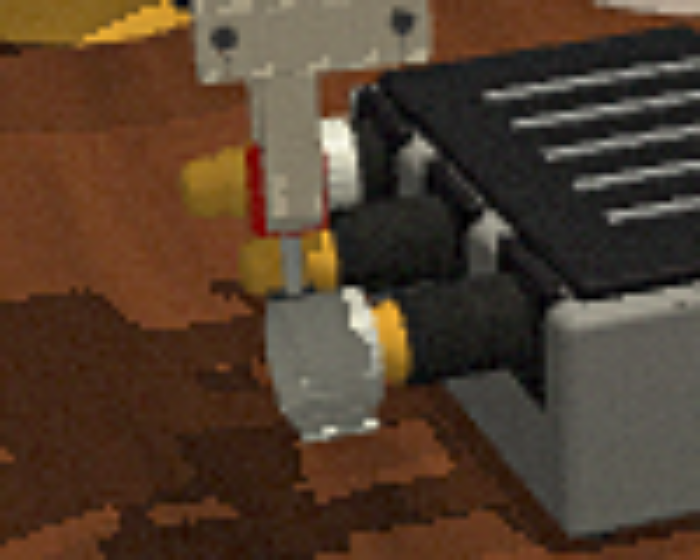

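The red band is over stub A's barbs, at crop (330,365), and lined up. I'll carry on to the sleeve.

move_arm(
  steps=[
    [[0, 0, 0], [0, 0.0003, -0.001], -1],
    [[0, 0, 0], [0, 0, 0], -1],
    [[0, 0, 0], [-0.0099, 0.0015, 0], -1],
    [[0, 0, 0], [-0.0099, 0.0015, 0], -1],
    [[0, 0, 0], [-0.0099, 0.0015, 0], -1],
    [[0, 0, 0], [-0.0099, 0.0015, 0], -1],
    [[0, 0, 0], [0, 0, 0], -1],
    [[0, 0, 0], [0, 0, 0], -1],
  ],
)

```text
time: 19.22
eef_pos: [0.5483, 0.2381, 0.113]
tcp_rot: [0.0, 0.065, 0.998, 0.0]
wrist_force: [0.0, -0.0, -1.1]
gripper_width: 0.0085
```

```bash
python3 - <<'E'
from fit import *
st();tgt((.555,.238,.112),82.4); p=status.get_obs()['eef_pos']
im,d=snap('side'); W=cloud('side',d); fitclamp(W,im,p[:2],p[2]-.0365,0)
E
```

```text
t 19.22 p [0.5483 0.2381 0.113 ] yawY 82.52 z [ 0.001  0.    -1.   ] F [ 0.  -0.  -1.1] T [ 0.08  0.01 -0.02] w 0.0085 j6 [ 0.37 -0.    1.74  0.    1.41 -1.07]
turn [0.0006 0.0009 0.002 ] shift now [-0.0066  0.0008  0.001 ]
n 256 yaw 4.7 dz,dkx,dky mm [-2.3 -2.6 -1.1] med|d| 0.94 C [0.5482 0.2071 0.0742]
```

move_arm(
  steps=[
    [[0, 0, 0], [-0.0065, 0.001, 0.001], -1],
    [[0, 0, 0], [0, 0, 0.002], -1],
    [[0, 0, 0], [0, 0, 0.001], -1],
    [[0, 0, 0], [0, 0, 0], -1],
  ],
  newtons=50,
)

```text
time: 19.6
eef_pos: [0.5553, 0.2383, 0.1093]
tcp_rot: [0.001, 0.065, 0.998, 0.0]
wrist_force: [-2.3, -1.9, 3.6]
gripper_width: 0.0087
```

```bash
python3 - <<'E'
from fit import *
st();tgt((.555,.238,.110),82.4); p=status.get_obs()['eef_pos']
im,d=snap('side'); W=cloud('side',d); fitclamp(W,im,p[:2],p[2]-.0365,0)
E
```

```text
t 19.6 p [0.5553 0.2383 0.1093] yawY 82.52 z [ 0.001  0.001 -1.   ] F [-2.3 -1.9  3.6] T [-0.28  0.21 -0.13] w 0.0087 j6 [ 0.36  0.01  1.73  0.    1.4  -1.08]
turn [0.0008 0.0014 0.0021] shift now [ 0.0002 -0.0003 -0.0007]
n 277 yaw 1.0 dz,dkx,dky mm [-1.6  0.1 -1.8] med|d| 1.21 C [0.5559 0.2065 0.0712]
```

move_arm(
  steps=[
    [[0, 0, 0.11], [0, 0, 0], -1],
    [[0, 0, 0.11], [0, 0, 0], -1],
    [[0, 0, 0.11], [0, 0, 0], -1],
    [[0, 0, 0.11], [0, 0, 0], -1],
    [[0, 0, 0.11], [0, 0, 0], -1],
    [[0, 0, 0.11], [0, 0, 0], -1],
    [[0, 0, 0.11], [0, 0, 0], -1],
    [[0, 0, 0.11], [0, 0, 0], -1],
    [[0, 0, 0.11], [0, 0, 0], -1],
    [[0, 0, 0], [0, 0, 0], -1],
  ],
)

```text
time: 20.48
eef_pos: [0.5553, 0.2374, 0.1103]
tcp_rot: [0.003, 0.551, 0.835, 0.001]
wrist_force: [-1.6, -0.6, -0.7]
gripper_width: 0.0088
```

```bash
python3 - <<'E'
from fit import *
st();tgt((.555,.238,.110),82.4); p=status.get_obs()['eef_pos']
im,d=snap('side'); W=cloud('side',d); fitclamp(W,im,p[:2],p[2]-.0365,0)
E
```

```text
t 20.48 p [0.5553 0.2374 0.1103] yawY 23.14 z [ 0.007 -0.001 -1.   ] F [-1.6 -0.6 -0.7] T [-0.05  0.08  0.04] w 0.0088 j6 [ 0.36  0.01  1.73 -0.    1.4  -0.04]
turn [ 0.0035  0.0061 -1.0344] shift now [ 0.0006 -0.      0.0003]
n 274 yaw -3.9 dz,dkx,dky mm [-1.6  0.2 -1.8] med|d| 1.29 C [0.5534 0.2057 0.0722]
```

move_arm(
  steps=[
    [[0.0035, 0.006, 0.11], [0, 0.0005, 0], -1],
    [[0, 0, 0.115], [0, 0, 0], -1],
    [[0, 0, 0.115], [0, 0, 0], -1],
    [[0, 0, 0.115], [0, 0, 0], -1],
    [[0, 0, 0.115], [0, 0, 0], -1],
    [[0, 0, 0.115], [0, 0, 0], -1],
    [[0, 0, 0.115], [0, 0, 0], -1],
    [[0, 0, 0.115], [0, 0, 0], -1],
    [[0, 0, 0.115], [0, 0, 0], -1],
    [[0, 0, 0.115], [0, 0, 0], -1],
    [[0, 0, 0], [0, 0, 0], -1],
    [[0, 0, 0], [0, 0, 0], -1],
  ],
)

```text
time: 21.53
eef_pos: [0.5548, 0.2373, 0.1101]
tcp_rot: [-0.001, 0.913, 0.409, 0.001]
wrist_force: [-0.3, -0.4, -0.0]
gripper_width: 0.0084
```

```bash
python3 - <<'E'
from fit import *
st();tgt((.555,.238,.110),82.4); p=status.get_obs()['eef_pos']
im,d=snap('side'); W=cloud('side',d); fitclamp(W,im,p[:2],p[2]-.0365,0)
E
```

```text
t 21.53 p [0.5548 0.2373 0.1101] yawY -41.74 z [ 0.002  0.003 -1.   ] F [-0.3 -0.4 -0. ] T [-0.15  0.18 -0.03] w 0.0084 j6 [0.36 0.01 1.73 0.   1.4  1.09]
turn [ 0.0032 -0.0025 -2.1666] shift now [ 0.0006 -0.0003  0.0001]
n 271 yaw -5.3 dz,dkx,dky mm [-2.  1. -1.] med|d| 1.19 C [0.553  0.2064 0.0716]
```

move_arm(
  steps=[
    [[0.003, -0.0025, 0.11], [0, 0, 0], -1],
    [[0, 0, 0.115], [0, 0, 0], -1],
    [[0, 0, 0.115], [0, 0, 0], -1],
    [[0, 0, 0.115], [0, 0, 0], -1],
    [[0, 0, 0.115], [0, 0, 0], -1],
    [[0, 0, 0.115], [0, 0, 0], -1],
    [[0, 0, 0.115], [0, 0, 0], -1],
    [[0, 0, 0.115], [0, 0, 0], -1],
    [[0, 0, 0.115], [0, 0, 0], -1],
    [[0, 0, 0.12], [0, 0, 0], -1],
    [[0, 0, 0.12], [0, 0, 0], -1],
    [[0, 0, 0], [0, 0, 0], -1],
    [[0, 0, 0], [0, 0, 0], -1],
  ],
)

```text
time: 22.67
eef_pos: [0.5548, 0.238, 0.1098]
tcp_rot: [-0.002, 0.979, -0.206, -0.001]
wrist_force: [0.5, 0.5, -0.8]
gripper_width: 0.0088
```

```bash
python3 - <<'E'
from fit import *
st();tgt((.555,.238,.110),82.4); p=status.get_obs()['eef_pos']
im,d=snap('side'); W=cloud('side',d); fitclamp(W,im,p[:2],p[2]-.0365,0)
E
```

```text
t 22.67 p [0.5548 0.238  0.1098] yawY -113.72 z [-0.001  0.004 -1.   ] F [ 0.5  0.5 -0.8] T [-0.03  0.14  0.02] w 0.0088 j6 [0.36 0.01 1.73 0.   1.4  2.34]
turn [0.0031 0.0054 2.8603] shift now [ 0.0002 -0.0001 -0.0002]
n 266 yaw -2.8 dz,dkx,dky mm [-2.1 -0.9 -1.6] med|d| 1.15 C [0.5524 0.2064 0.0712]
```

The red clamp's screw is at about 3.5 rad and the band is centred at x ≈ 0.552. I'll release, rise, turn back and head towards the tray.

move_arm(
  steps=[
    [[0, 0, 0], [0, 0, 0], -0.4],
    [[0, 0, 0], [0, 0, 0], -0.4],
    [[0, 0, 0], [0, 0, 0], -0.4],
    [[0, 0, 0], [0, 0, -0.02], -0.4],
    [[0, 0, 0], [0, 0, -0.03], -0.4],
    [[0, 0, 0], [0, 0, -0.035], -0.4],
    [[0, 0, 0], [0, 0, -0.035], -0.4],
    [[0, 0, -0.12], [0, 0, 0], -0.4],
    [[0, 0, -0.12], [0, 0, 0], -0.4],
    [[0, 0, -0.12], [0, 0, 0], -0.4],
    [[0, 0, -0.12], [0, 0, 0], -0.4],
    [[0, 0, -0.12], [0, 0, 0], -0.4],
    [[0, 0, -0.12], [0, 0, 0], -0.4],
    [[0, 0, -0.12], [0, 0, 0], -0.4],
    [[0, 0, -0.12], [0, 0, 0], -0.4],
    [[0, 0, -0.12], [0, 0, 0], -0.4],
    [[0, 0, -0.12], [0, 0, 0], -0.4],
    [[0, 0, -0.12], [0, 0, 0], -0.4],
    [[0, 0, -0.12], [0, 0, 0], -0.4],
    [[0, 0, -0.12], [0, 0, 0], -0.4],
  ],
  newtons=30,
)

```text
time: 24.38
eef_pos: [0.5543, 0.2375, 0.2369]
tcp_rot: [-0.002, 0.818, 0.576, 0.001]
wrist_force: [0.4, -0.6, 0.6]
gripper_width: 0.0281
```

move_arm(
  steps=[
    [[0, 0, -0.12], [0, 0, 0], -0.4],
    [[0, 0, -0.12], [0, 0, 0], -0.4],
    [[0, 0, -0.12], [0, 0, 0], -0.4],
    [[0, 0, -0.09], [0, 0, 0], -0.4],
    [[0, 0, 0], [0, 0, 0], -0.4],
    [[0, 0, 0], [0, 0, 0], -0.4],
  ],
)

```text
time: 24.88
eef_pos: [0.5542, 0.2375, 0.237]
tcp_rot: [-0.002, 0.658, 0.753, 0.002]
wrist_force: [0.2, -0.1, 0.4]
gripper_width: 0.0279
```

```bash
python3 - <<'E'
from fit import *
st()
im,d=snap('side'); W=cloud('side',d); fitclamp(W,im,(.5548,.238),.073,0); cv2.imwrite('pics/s9.png',im)
im,d=snap('top'); W=cloud('top',d); fitclamp(W,im,(.5548,.238),.073,0);fitclamp(W,im,(.549,.388),.073,0); cv2.imwrite('pics/t9.png',im)
z=W[...,2];x=W[...,0];y=W[...,1]
hsv=cv2.cvtColor(im,cv2.COLOR_BGR2HSV).astype(int);H,S,V=hsv[...,0],hsv[...,1],hsv[...,2]
def rect(n,m,f=1):
    m=cv2.morphologyEx(m.astype(np.uint8),cv2.MORPH_OPEN,np.ones((2,2))); k,l,s_,c=cv2.connectedComponentsWithStats(m)
    i=1+np.argmax(s_[1:,4]); P=W[l==i]; r=cv2.minAreaRect((P[:,:2]*1000).astype(np.float32)); print(n,len(P),np.round(r[0],1),np.round(r[1],1),round(r[2],1),'zmed',np.median(P[:,2]).round(4))
R0=(y<-.1)&(y>-.45)&(x>.4)&(x<.8)
rect('traysilhouette',R0&(S<60)&(V>170)&(z<.04))
rect('mat',R0&(S<70)&(V>60)&(z<.04))
rect('handle',R0&(z>.045)&(z<.075)&(S>80)&(x<.72))
rect('basin rim',(H>90)&(H<118)&(S>90)&(z>.045)&(abs(y)<.2)&(x<.65))
rect('basin all',(H>90)&(H<118)&(S>90)&(abs(y)<.2)&(x<.65)&(x>.3))
E
```

```text
t 24.88 p [0.5542 0.2375 0.237 ] yawY 7.74 z [-0.001  0.005 -1.   ] F [ 0.2 -0.1  0.4] T [-0.08  0.02  0.05] w 0.0279 j6 [ 0.36 -0.05  1.58  0.01  1.61  0.23]
n 268 yaw -3.6 dz,dkx,dky mm [-1.8 -0.1 -1.3] med|d| 1.23 C [0.5528 0.2067 0.0712]
n 265 yaw -22.0 dz,dkx,dky mm [ 1.2 16.6 -2.8] med|d| 1.83 C [0.5602 0.2074 0.0742]
n 88 yaw 0.9 dz,dkx,dky mm [ 0.1 -5.1  1.4] med|d| 1.0 C [0.5444 0.3594 0.0731]
traysilhouette 2268 [nan nan] [0. 0.] 0.0 zmed nan
mat 6608 [ 580.2 -280.6] [232.1 199.4] 8.9 zmed nan
handle 170 [ 476.2 -115.5] [153.6  13. ] 4.5 zmed 0.0592
basin rim 526 [458.6 -25.7] [182.1 174.7] 3.0 zmed nan
basin all 4911 [458.1 -29.5] [180.6 186.2] 4.3 zmed nan
```

```bash
cat > tray.py <<'E'
from h import *
def look(show=None):
    im,d=snap('top'); W=cloud('top',d); z=W[...,2];x=W[...,0];y=W[...,1]
    hsv=cv2.cvtColor(im,cv2.COLOR_BGR2HSV).astype(int);H,S,V=hsv[...,0],hsv[...,1],hsv[...,2]
    def rect(n,m):
        m=m&np.isfinite(z); m=cv2.morphologyEx(m.astype(np.uint8),cv2.MORPH_OPEN,np.ones((2,2))); k,l,s_,c=cv2.connectedComponentsWithStats(m)
        if k<2: print(n,'none'); return
        i=1+np.argmax(s_[1:,4]); P=W[l==i]; lo,hi=np.percentile(P,.5,0),np.percentile(P,99.5,0); P=P[((P>=lo)&(P<=hi)).all(1)]
        r=cv2.minAreaRect((P[:,:2]*1000).astype(np.float32)); print(n,len(P),'rect',np.round(r[0],1),np.round(r[1],1),round(r[2],1),'mean',P.mean(0).round(4))
    R0=(y<-.13)&(y>-.45)&(x>.4)&(x<.8)
    rect('tray',R0&(S<60)&(V>170)&(z<.04)); rect('mat',R0&(S<70)&(V>60)&(z<.04)); rect('handle',R0&(x>.6)&(x<.72)&(z>.035)&(z<.08)&(S>90)&(y<-.2))
    rect('basin',(H>90)&(H<118)&(S>90)&(z>.03)&(abs(y+.025)<.12)&(x<.6)&(x>.3))
    if show: cv2.imwrite(show,im)
    return im,W
if __name__=='__main__':
    im,W=look('pics/t10.png')
    # yellow clamp gaps along the stub, top view
    for n in('top','side'):
        if n=='side': im,d=snap('side'); W=cloud('side',d)
        print(n); row=[]
        for xx in np.arange(.515,.58,.002):
            u,v=proj(n,(xx,.3579+.025*(xx-.55),.0925))[0]; a=im[int(round(v))-0,int(round(u))]; row.append((int(xx*1000+.5),int(a.max()),int(a.max())-int(a.min())))
        print(row)
E
python3 tray.py
```

```text
tray 0 rect [0. 0.] [0. 0.] 0.0 mean [nan nan nan]
mat 0 rect [0. 0.] [0. 0.] 0.0 mean [nan nan nan]
handle 133 rect [ 649.7 -268.5] [ 9.  68.9] 6.8 mean [ 0.6479 -0.2652  0.053 ]
basin 0 rect [0. 0.] [0. 0.] 0.0 mean [nan nan nan]
top
[(515, 160, 104), (517, 158, 102), (519, 159, 108), (521, 159, 108), (523, 158, 106), (525, 142, 90), (527, 81, 41), (529, 61, 7), (531, 61, 7), (533, 105, 5), (535, 149, 8), (537, 142, 9), (539, 136, 10), (541, 136, 10), (543, 135, 18), (545, 136, 21), (547, 121, 17), (549, 80, 9), (551, 66, 19), (553, 66, 19), (555, 61, 18), (557, 57, 19), (559, 61, 20), (561, 62, 20), (563, 62, 20), (565, 69, 23), (567, 72, 27), (569, 74, 27), (571, 79, 27), (573, 79, 27), (575, 82, 30), (577, 87, 28), (579, 87, 30)]
side
[(515, 120, 80), (517, 118, 75), (519, 118, 75), (521, 113, 82), (523, 115, 80), (525, 37, 13), (527, 37, 13), (529, 8, 7), (531, 149, 18), (533, 140, 12), (535, 140, 12), (537, 138, 17), (539, 133, 18), (541, 138, 19), (543, 138, 19), (545, 135, 14), (547, 141, 11), (549, 137, 11), (551, 137, 11), (553, 103, 8), (555, 255, 23), (557, 169, 36), (559, 169, 36), (561, 44, 10), (563, 34, 5), (565, 17, 7), (567, 17, 7), (569, 14, 5), (571, 34, 7), (573, 34, 7), (575, 31, 4), (577, 28, 6), (579, 29, 10)]tray.py:9: RuntimeWarning: Mean of empty slice.
  r=cv2.minAreaRect((P[:,:2]*1000).astype(np.float32)); print(n,len(P),'rect',np.round(r[0],1),np.round(r[1],1),round(r[2],1),'mean',P.mean(0).round(4))
  ret = um.true_divide(
```

View pics/t10.png

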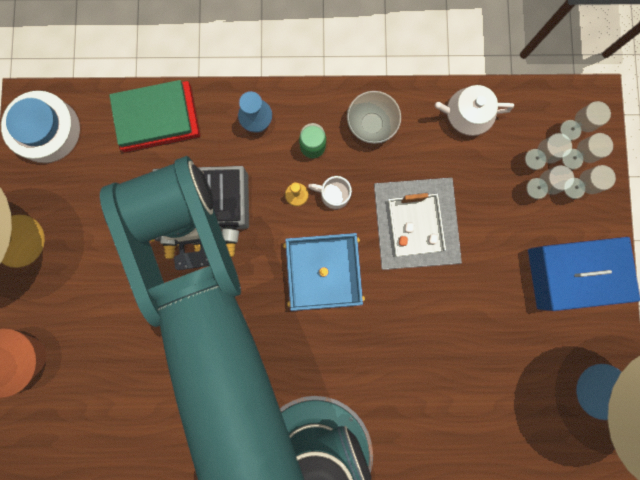

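The picture shows the arm over the pump and the tray unmoved at (417,225), with its handle at (415,198). Both bands are on their sleeves; the yellow band leaves about a 6 mm gap in front. Next I move to above the handle.

move_arm(
  steps=[
    [[0, 0, 0], [-0.0355, 0.002, 0], 0.1],
    [[0, 0, 0], [-0.0355, 0.002, 0], 0.1],
    [[0, 0, 0], [-0.0355, 0.002, 0], 0.1],
    [[0, 0, 0], [-0.0355, 0.002, 0], 0.1],
    [[0, 0, 0], [-0.0355, 0.002, 0], 0.1],
    [[0, 0, 0], [-0.0355, 0.002, 0], 0.1],
    [[0, 0, 0], [-0.0355, 0.002, 0], 0.1],
    [[0, 0, 0], [-0.0355, 0.002, 0], 0.1],
    [[0, 0, 0], [-0.0355, 0.002, 0], 0.1],
    [[0, 0, 0], [-0.0355, 0.002, 0], 0.1],
    [[0, 0, 0], [-0.0355, 0.002, 0], 0.1],
    [[0, 0, 0], [-0.0355, 0.002, 0], 0.1],
    [[0, 0, 0], [-0.0355, 0.002, 0], 0.1],
    [[0, 0, 0], [-0.02, 0.001, 0], 0.1],
    [[0, 0, 0], [0, 0, 0], 0.1],
    [[0, 0, 0], [0, 0, 0], 0.1],
  ],
)

```text
time: 26.42
eef_pos: [0.6439, -0.2595, 0.2329]
tcp_rot: [-0.002, 0.665, 0.747, 0.002]
wrist_force: [-0.9, -0.1, 0.3]
gripper_width: 0.0509
```

```bash
sed -i 's/np.percentile(P,.5,0),np.percentile(P,99.5,0)/np.nanpercentile(P,.5,0),np.nanpercentile(P,99.5,0)/' tray.py
python3 - <<'E'
from tray import *
st(); tgt((.651,-.264,.12),6.5)
look()
im,d=snap('side');W=cloud('side',d); P=W.reshape(-1,3); hsv=cv2.cvtColor(im,cv2.COLOR_BGR2HSV).reshape(-1,3)
m=(P[:,0]>.6)&(P[:,0]<.7)&(P[:,1]<-.2)&(P[:,1]>-.33)&(P[:,2]>.035)&(P[:,2]<.075)&(hsv[:,1]>90)
Q=P[m];print(len(Q),np.percentile(Q,[2,50,98],axis=0).round(4)); r=cv2.minAreaRect((Q[:,:2]*1000).astype(np.float32)); print(r)
E
```

```text
t 26.42 p [ 0.6439 -0.2595  0.2329] yawY 6.59 z [-0.     0.006 -1.   ] F [-0.9 -0.1  0.3] T [-0.07  0.05 -0.05] w 0.0509 j6 [-0.42  0.16  1.37  0.01  1.61 -0.54]
turn [ 0.0003 -0.0063  0.0016] shift now [-0.006   0.0065  0.1129]
tray 177 rect [ 583.6 -187.4] [ 37.3 157.4] 56.6 mean [ 0.6143 -0.2054  0.0714]
mat 1581 rect [ 579.8 -183.6] [ 87.1 258.1] 76.6 mean [ 0.612  -0.1961  0.0358]
handle none
basin 437 rect [460.9 -55.1] [180.4 136.3] 4.1 mean [ 0.4718 -0.0779  0.0483]
532 [[ 0.6393 -0.2934  0.036 ]
 [ 0.6439 -0.2688  0.0551]
 [ 0.6541 -0.2369  0.0661]]
((647.1987915039062, -264.5618591308594), (13.201870918273926, 60.26365661621094), 5.849926471710205)
```

move_arm(
  steps=[
    [[0, -0.006, 0.01], [-0.005, 0.0035, 0], 0.1],
    [[0, 0, 0], [0, 0, 0], 0.1],
    [[0, 0, 0], [0, 0, 0.03], 0.1],
    [[0, 0, 0], [0, 0, 0.035], 0.1],
    [[0, 0, 0], [0, 0, 0.035], 0.1],
    [[0, 0, 0], [0, 0, 0.03], 0.1],
    [[0, 0, 0], [0, 0, 0.02], 0.1],
    [[0, 0, 0], [0, 0, 0], 0.1],
    [[0, 0, 0], [0, 0, 0], 0.1],
  ],
)

```text
time: 27.27
eef_pos: [0.6514, -0.2552, 0.0829]
tcp_rot: [0.004, 0.666, 0.746, 0.002]
wrist_force: [0.2, 1.1, 0.4]
gripper_width: 0.0508
```

```bash
python3 - <<'E'
from h import *
st(); tgt((.6485,-.265,.033),6)
im,d=snap('side');cv2.imwrite('pics/h1.png',cv2.resize(im[220:400,300:500],(660,594)))
E
```

```text
t 27.27 p [ 0.6514 -0.2552  0.0829] yawY 6.46 z [ 0.008 -0.003 -1.   ] F [0.2 1.1 0.4] T [-0.04  0.1  -0.05] w 0.0508 j6 [-0.41  0.23  1.54  0.    1.37 -0.52]
turn [0.008  0.0043 0.008 ] shift now [-0.0092 -0.0044  0.0499]
```

View pics/h1.png

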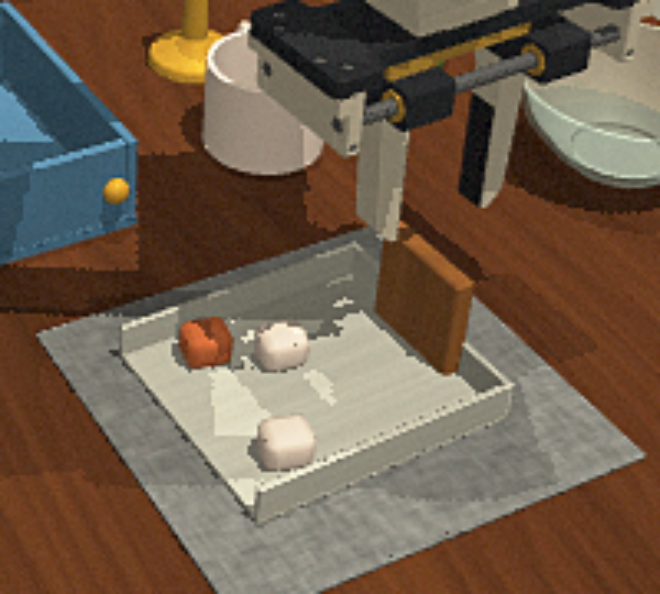

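The fingers at crop (382,200) and (488,180) straddle the slab at (425,295), above it, with three stones clear of it. I'll shift a little, descend and grip.

move_arm(
  steps=[
    [[0.006, 0.004, 0.008], [-0.0075, -0.0035, 0], 0.1],
    [[0, 0, 0], [0, 0, 0], 0.1],
    [[0, 0, 0], [0, 0, 0.018], 0.1],
    [[0, 0, 0], [0, 0, 0.018], 0.1],
    [[0, 0, 0], [0, 0, 0.011], 0.1],
    [[0, 0, 0], [0, 0, 0], 0.1],
    [[0, 0, 0], [0, 0, 0], 0.1],
  ],
)

```text
time: 27.9
eef_pos: [0.6534, -0.2663, 0.0471]
tcp_rot: [0.008, 0.67, 0.743, 0.003]
wrist_force: [-0.3, -1.1, 1.1]
gripper_width: 0.0512
```

```bash
python3 - <<'E'
from h import *
st(); tgt((.6485,-.265,.033),6)
E
```

```text
t 27.9 p [ 0.6534 -0.2663  0.0471] yawY 5.92 z [ 0.015 -0.006 -1.   ] F [-0.3 -1.1  1.1] T [0.   0.02 0.04] w 0.0512 j6 [-0.42  0.26  1.56  0.    1.3  -0.53]
turn [ 0.0143  0.0074 -0.0015] shift now [ 0.0019 -0.0049  0.014 ]
```

move_arm(
  steps=[
    [[0.014, 0.007, 0], [0, 0, 0], 0.1],
    [[0, 0, 0], [0.001, -0.004, 0.006], 0.1],
    [[0, 0, 0], [0, 0, 0.006], 0.1],
    [[0, 0, 0], [0, 0, 0], 0.1],
    [[0, 0, 0], [0, 0, 0], 0.1],
  ],
)

```text
time: 28.32
eef_pos: [0.6501, -0.2665, 0.0378]
tcp_rot: [0.001, 0.67, 0.743, 0.0]
wrist_force: [0.4, -0.2, 0.4]
gripper_width: 0.051
```

```bash
python3 - <<'E'
from h import *
st(); tgt((.6485,-.265,.033),6)
E
```

```text
t 28.32 p [ 0.6501 -0.2665  0.0378] yawY 5.9 z [ 0.002 -0.001 -1.   ] F [ 0.4 -0.2  0.4] T [-0.08 -0.   -0.06] w 0.051 j6 [-0.43  0.27  1.56 -0.    1.3  -0.53]
turn [ 0.0021  0.0017 -0.0018] shift now [ 0.0016 -0.0015  0.0048]
```

move_arm(
  steps=[
    [[0.002, 0.002, 0], [0, -0.001, 0.004], 0.1],
    [[0, 0, 0], [0, 0, 0], -1],
    [[0, 0, 0], [0, 0, 0], -1],
    [[0, 0, 0], [0, 0, 0], -1],
    [[0, 0, 0], [0, 0, 0], -1],
    [[0, 0, 0], [0, 0, 0], -1],
    [[0, 0, 0], [0, 0, 0], -1],
  ],
  newtons=55,
)

```text
time: 28.9
eef_pos: [0.6492, -0.2665, 0.0338]
tcp_rot: [-0.0, 0.67, 0.743, 0.0]
wrist_force: [0.2, 0.5, -0.5]
gripper_width: 0.0157
```

```bash
python3 - <<'E'
from h import *
st()
E
```

```text
t 28.9 p [ 0.6492 -0.2665  0.0338] yawY 5.91 z [ 0.  0. -1.] F [ 0.2  0.5 -0.5] T [-0.06  0.01  0.06] w 0.0157 j6 [-0.43  0.28  1.56  0.    1.3  -0.53]
```

move_arm(
  steps=[
    [[0, 0, 0], [0, 0, -0.008], -1],
    [[0, 0, 0], [0, 0, -0.015], -1],
    [[0, 0, 0], [0, 0, -0.02], -1],
    [[0, 0, 0], [0, 0, -0.02], -1],
    [[0, 0, 0], [0, 0, -0.02], -1],
    [[0, 0, 0], [0, 0, -0.02], -1],
    [[0, 0, 0], [0, 0, -0.02], -1],
    [[0, 0, 0], [0, 0, -0.01], -1],
    [[0, 0, 0], [0, 0, 0], -1],
    [[0, 0, 0], [0, 0, 0], -1],
  ],
)

```text
time: 29.73
eef_pos: [0.6482, -0.266, 0.1804]
tcp_rot: [0.0, 0.67, 0.743, 0.001]
wrist_force: [-0.3, -1.4, -3.6]
gripper_width: 0.0117
```

```bash
python3 - <<'E'
from h import *
st()
im,d=snap('side');W=cloud('side',d); cv2.imwrite('pics/h2.png',cv2.resize(im[130:350,280:500],(600,600)))
P=W.reshape(-1,3); hsv=cv2.cvtColor(im,cv2.COLOR_BGR2HSV).reshape(-1,3); p=status.get_obs()['eef_pos']
m=(P[:,0]>.49)&(P[:,0]<.63)&(P[:,1]<-.2)&(P[:,1]>-.33)&(P[:,2]>.06)&(P[:,2]<.14)&(hsv[:,1]<60)&(hsv[:,2]>120)
Q=P[m]; A=np.c_[Q[:,:2],np.ones(len(Q))]
k=np.ones(len(Q),bool)
for _ in range(6):
    c=np.linalg.lstsq(A[k],Q[k,2],rcond=None)[0]; r=Q[:,2]-A@c; k=abs(r)<.004
print(k.sum(),'floor slopes',c.round(3),'z at centre',c@[.583,-.27,1])
E
```

```text
t 29.73 p [ 0.6482 -0.266   0.1804] yawY 5.91 z [ 0.001  0.    -1.   ] F [-0.3 -1.4 -3.6] T [-0.04 -0.1   0.01] w 0.0117 j6 [-0.43  0.18  1.43  0.    1.53 -0.53]
0 floor slopes [0. 0. 0.] z at centre 0.0
```

View pics/h2.png

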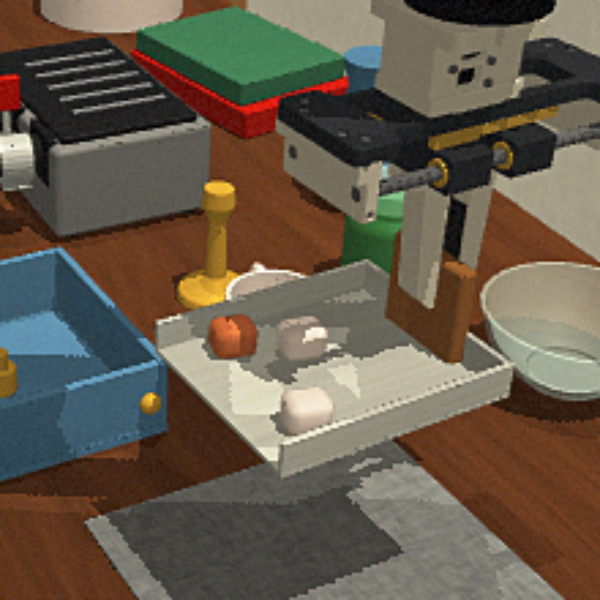

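The tray is lifted level with all three stones on it, clear of the mat. Now I turn it a quarter turn clockwise so the lip faces the basin (+y).

move_arm(
  steps=[
    [[0, 0, 0.04], [0, 0, 0], -1],
    [[0, 0, 0.08], [0, 0, 0], -1],
    [[0, 0, 0.1], [0, 0, 0], -1],
    [[0, 0, 0.1], [0, 0, 0], -1],
    [[0, 0, 0.1], [0, 0, 0], -1],
    [[0, 0, 0.1], [0, 0, 0], -1],
    [[0, 0, 0.1], [0, 0, 0], -1],
    [[0, 0, 0.1], [0, 0, 0], -1],
    [[0, 0, 0.1], [0, 0, 0], -1],
    [[0, 0, 0.1], [0, 0, 0], -1],
    [[0, 0, 0.1], [0, 0, 0], -1],
    [[0, 0, 0.1], [0, 0, 0], -1],
    [[0, 0, 0.1], [0, 0, 0], -1],
    [[0, 0, 0.1], [0, 0, 0], -1],
    [[0, 0, 0.1], [0, 0, 0], -1],
    [[0, 0, 0.1], [0, 0, 0], -1],
    [[0, 0, 0.05], [0, 0, 0], -1],
    [[0, 0, 0], [0, 0, 0], -1],
    [[0, 0, 0], [0, 0, 0], -1],
  ],
)

```text
time: 31.37
eef_pos: [0.6393, -0.2626, 0.1474]
tcp_rot: [-0.008, 1.0, 0.013, -0.018]
wrist_force: [-0.1, 0.3, -2.8]
gripper_width: 0.0115
```

```bash
python3 - <<'E'
from h import *
st(); tgt((.4714,-.170,.19),-85.9)
E
```

```text
t 31.37 p [ 0.6393 -0.2626  0.1474] yawY -88.52 z [-0.037  0.016 -0.999] F [-0.1  0.3 -2.8] T [-0.19  0.16  0.  ] w 0.0115 j6 [-0.43  0.2   1.46 -0.    1.52  1.12]
turn [-0.0174  0.0362 -0.0455] shift now [-0.1668 -0.0976 -0.0349]
```

move_arm(
  steps=[
    [[-0.006, 0.012, -0.015], [-0.008, 0, -0.004], -1],
    [[-0.006, 0.012, -0.015], [-0.014, 0, -0.006], -1],
    [[-0.005, 0.012, -0.015], [-0.016, 0, -0.006], -1],
    [[0, 0, 0], [-0.018, -0.003, -0.006], -1],
    [[0, 0, 0], [-0.018, -0.006, -0.006], -1],
    [[0, 0, 0], [-0.018, -0.01, -0.006], -1],
    [[0, 0, 0], [-0.018, -0.012, -0.006], -1],
    [[0, 0, 0], [-0.018, -0.012, -0.005], -1],
    [[0, 0, 0], [-0.016, -0.012, -0.005], -1],
    [[0, 0, 0], [-0.01, -0.012, -0.004], -1],
    [[0, 0, 0], [-0.006, -0.01, -0.003], -1],
    [[0, 0, 0], [0, -0.006, -0.002], -1],
    [[0, 0, 0], [0, 0, -0.001], -1],
    [[0, 0, 0], [0, 0, 0], -1],
  ],
)

```text
time: 32.53
eef_pos: [0.4569, -0.1892, 0.2069]
tcp_rot: [0.002, 0.999, 0.055, 0.002]
wrist_force: [0.8, 0.1, -2.3]
gripper_width: 0.0114
```

```bash
python3 - <<'E'
from h import *
st(); tgt((.4714,-.170,.19),-85.9)
for n in('side','top'):
    im,d=snap(n);W=cloud(n,d); cv2.imwrite(f'pics/d_{n}.png',im)
    P=W.reshape(-1,3); hsv=cv2.cvtColor(im,cv2.COLOR_BGR2HSV).reshape(-1,3)
    m=(P[:,0]>.39)&(P[:,0]<.55)&(P[:,1]<.06)&(P[:,1]>-.19)&(P[:,2]>.11)&(P[:,2]<.2)&(hsv[:,1]<70)&(hsv[:,2]>90)
    Q=P[m]; print(n,len(Q),np.percentile(Q,[1,50,99],axis=0).round(3))
    A=np.c_[Q[:,:2],np.ones(len(Q))]; k=abs(Q[:,2]-np.median(Q[:,2]))<.015
    for _ in range(6): c=np.linalg.lstsq(A[k],Q[k,2],rcond=None)[0]; k=abs(Q[:,2]-A@c)<.004
    print(k.sum(),'floor slopes',c.round(3),'lip z',c@[.465,-.03,1])
E
```

```text
t 32.53 p [ 0.4569 -0.1892  0.2069] yawY -83.75 z [ 0.005 -0.004 -1.   ] F [ 0.8  0.1 -2.3] T [-0.15  0.2   0.02] w 0.0114 j6 [-0.44 -0.29  1.84 -0.    1.58  1.02]
turn [ 0.0044 -0.0046  0.0376] shift now [ 0.0164 -0.0176  0.0169]
side 1617 [[ 0.39  -0.19   0.175]
 [ 0.43  -0.115  0.177]
 [ 0.522 -0.049  0.197]]
1176 floor slopes [ 0.008 -0.01   0.173] lip z 0.17664733381364098
top 1872 [[ 0.391 -0.186  0.172]
 [ 0.457 -0.088  0.177]
 [ 0.52  -0.045  0.198]]
1503 floor slopes [ 0.002 -0.009  0.175] lip z 0.17610238989960894
```

move_arm(
  steps=[
    [[0.004, -0.004, 0.038], [0.007, -0.007, 0.004], -1],
    [[0, 0, 0], [0.006, -0.007, 0.004], -1],
    [[0, 0, 0], [0, 0, 0], -1],
    [[0, 0, 0], [0, 0, 0], -1],
  ],
)

```text
time: 32.97
eef_pos: [0.4702, -0.1749, 0.1965]
tcp_rot: [-0.0, 0.999, 0.036, -0.001]
wrist_force: [-0.5, 0.2, -3.1]
gripper_width: 0.0117
```

```bash
python3 - <<'E'
from h import *
st(); tgt((.4714,-.170,.197),-85.9)
E
```

```text
t 32.97 p [ 0.4702 -0.1749  0.1965] yawY -85.91 z [-0.002  0.001 -1.   ] F [-0.5  0.2 -3.1] T [-0.18  0.12  0.03] w 0.0117 j6 [-0.41 -0.26  1.83 -0.    1.57  1.09]
turn [-0.0008  0.0024 -0.0002] shift now [ 0.0015 -0.0048 -0.0005]
```

move_arm(
  steps=[
    [[-0.03, 0, 0], [0, 0, -0.001], -1],
    [[-0.05, 0, 0], [0, 0, -0.001], -1],
    [[-0.05, 0, 0], [0, 0, -0.001], -1],
    [[-0.05, 0, 0], [0, 0, -0.001], -1],
    [[-0.05, 0, 0], [0, 0, -0.001], -1],
    [[-0.05, 0, 0], [0, 0, -0.001], -1],
    [[-0.05, 0, 0], [0, 0, -0.001], -1],
  ],
)

```text
time: 33.55
eef_pos: [0.4703, -0.1773, 0.2028]
tcp_rot: [0.17, 0.985, 0.038, 0.004]
wrist_force: [-0.9, -0.1, -3.6]
gripper_width: 0.0119
```

```bash
cat >> h.py <<'E'
def lip():
    o=status.get_obs(); M=q2R(o['tcp_rot']).as_matrix(); L=o['eef_pos']-.143*M[:,1]+.0304*M[:,2]
    print('lip',L.round(4),'tilt deg',np.degrees(np.arccos(-M[2,2])).round(1),'tcp',np.round(o['eef_pos'],4))
E
python3 - <<'E'
from h import *
st(); lip()
E
```

```text
t 33.55 p [ 0.4703 -0.1773  0.2028] yawY -85.53 z [ 0.02  -0.334 -0.942] F [-0.9 -0.1 -3.6] T [ 0.2   0.19 -0.03] w 0.0119 j6 [-0.22 -0.33  1.91 -0.33  1.47  1.29]
lip [ 0.4604 -0.0531  0.1264] tilt deg 19.5 tcp [ 0.4703 -0.1773  0.2028]
```

move_arm(
  steps=[
    [[-0.05, 0, 0], [0, -0.002, 0], -1],
    [[-0.05, 0, 0], [0, -0.002, 0], -1],
    [[-0.05, 0, 0], [0, -0.002, 0], -1],
    [[-0.05, 0, 0], [0, -0.002, 0], -1],
    [[-0.05, 0, 0], [0, -0.002, 0], -1],
    [[-0.05, 0, 0], [0, -0.002, 0], -1],
    [[0, 0, 0], [0, 0, 0], -1],
    [[0, 0, 0], [0, 0, 0], -1],
  ],
)

```text
time: 34.22
eef_pos: [0.4696, -0.1662, 0.1975]
tcp_rot: [0.322, 0.946, 0.042, 0.009]
wrist_force: [0.2, 0.5, -2.3]
gripper_width: 0.0112
```

```bash
cat > stones.py <<'E'
from h import *
def stones():
    for n in('top','side'):
        im,d=snap(n); W=cloud(n,d); cv2.imwrite(f'pics/st_{n}.png',im)
        hsv=cv2.cvtColor(im,cv2.COLOR_BGR2HSV).astype(int);H,S,V=hsv[...,0],hsv[...,1],hsv[...,2]
        R0=(W[...,0]>.33)&(W[...,0]<.72)&(W[...,1]>-.42)&(W[...,1]<.1)
        for nm,m in(('terra',(H<10)&(S>170)&(V>120)&R0),('white in basin',(S<60)&(V>120)&R0&(abs(W[...,0]-.461)<.085)&(abs(W[...,1]+.0255)<.085)&(W[...,2]<.06))):
            k,l,s,c=cv2.connectedComponentsWithStats(m.astype(np.uint8))
            for i in range(1,k):
                if s[i,4]>8: print(n,nm,s[i,4],c[i].round(0),np.nanmedian(W[l==i],0).round(3))
stones()
E
python3 - <<'E'
from h import *
st(); lip()
import stones
E
```

```text
t 34.22 p [ 0.4696 -0.1662  0.1975] yawY -84.69 z [ 0.044 -0.608 -0.792] F [ 0.2  0.5 -2.3] T [0.49 0.22 0.05] w 0.0112 j6 [-0.02 -0.34  2.   -0.66  1.45  1.54]
lip [ 0.4605 -0.0719  0.0862] tilt deg 37.6 tcp [ 0.4696 -0.1662  0.1975]
side terra 11 [305. 254.] [ 0.52  -0.003  0.022]
side white in basin 59 [285. 256.] [0.481 0.006 0.022]
side white in basin 91 [271. 261.] [ 0.447 -0.008  0.025]
```

All three stones are now in the basin (terracotta at (0.52,0.00), whites at (0.48,0.01) and (0.45,−0.01), z ≈ 0.02), and the wrist load dropped by about their weight. I level the tray and go back.

move_arm(
  steps=[
    [[0.06, 0, 0], [0, 0.002, -0.005], -1],
    [[0.08, 0, 0], [0, 0.002, -0.005], -1],
    [[0.08, 0, 0], [0, 0.002, -0.005], -1],
    [[0.08, 0, 0], [0, 0.002, -0.005], -1],
    [[0.08, 0, 0], [0, 0, -0.004], -1],
    [[0.08, 0, 0], [0, 0, -0.004], -1],
    [[0.08, 0, 0], [0, 0, -0.004], -1],
    [[0.07, 0, 0], [0, 0, -0.003], -1],
    [[0.04, 0, 0], [0, 0, 0], -1],
    [[0, 0, 0], [0, 0, 0], -1],
    [[0, 0, 0], [0, 0, 0], -1],
  ],
)

```text
time: 35.23
eef_pos: [0.4714, -0.1654, 0.2431]
tcp_rot: [-0.016, 0.999, 0.042, 0.003]
wrist_force: [0.1, 0.5, -2.5]
gripper_width: 0.0118
```

```bash
python3 - <<'E'
from h import *
st(); lip(); tgt((.6492,-.2665,.15),-88)
import stones
im,d=snap('side');W=cloud('side',d)
hsv=cv2.cvtColor(im,cv2.COLOR_BGR2HSV).astype(int)
m=(hsv[...,1]<70)&(hsv[...,2]>50)&(W[...,2]<.012)&(W[...,1]<-.12)&(W[...,1]>-.45)&(W[...,0]>.4)&(W[...,0]<.8)
m=cv2.morphologyEx(m.astype(np.uint8),cv2.MORPH_OPEN,np.ones((3,3))).astype(bool)&np.isfinite(W[...,2])
print('mat',cv2.minAreaRect((W[m][:,:2]*1000).astype(np.float32)))
E
```

```text
t 35.23 p [ 0.4714 -0.1654  0.2431] yawY -85.13 z [ 0.005  0.032 -0.999] F [ 0.1  0.5 -2.5] T [-0.16  0.21  0.05] w 0.0118 j6 [-0.41 -0.27  1.77  0.03  1.65  1.08]
lip [ 0.4594 -0.022   0.2171] tilt deg 1.8 tcp [ 0.4714 -0.1654  0.2431]
turn [-0.0313 -0.007   0.0499] shift now [0.1679 0.1187 0.0907]
top white in basin 9 [321. 251.] [ 0.516 -0.02   0.009]
top white in basin 91 [307. 263.] [0.484 0.016 0.025]
top white in basin 90 [313. 275.] [0.453 0.001 0.026]
side terra 10 [304. 254.] [ 0.519 -0.003  0.021]
side white in basin 79 [284. 255.] [0.48  0.006 0.024]
side white in basin 96 [271. 261.] [ 0.447 -0.008  0.025]
mat ((587.529052734375, -276.3194274902344), (232.3312530517578, 211.30911254882812), 4.122741222381592)
```

move_arm(
  steps=[
    [[-0.015, -0.003, 0], [0.006, 0.009, 0], -1],
    [[-0.015, -0.003, 0], [0.01, 0.014, 0], -1],
    [[0, 0, 0], [0.016, 0.016, 0], -1],
    [[0, 0, 0], [0.02, 0.016, 0], -1],
    [[0, 0, 0], [0.024, 0.016, 0], -1],
    [[0, 0, 0], [0.024, 0.014, 0], -1],
    [[0, 0, 0], [0.024, 0.012, 0], -1],
    [[0, 0, 0], [0.02, 0.006, 0], -1],
    [[0, 0, 0], [0.014, 0, 0], -1],
    [[0, 0, 0], [0.004, 0, 0], -1],
    [[0, 0, 0], [0, 0, 0], -1],
    [[0, 0, 0], [0, 0, 0], -1],
  ],
)

```text
time: 36.38
eef_pos: [0.6547, -0.2542, 0.2393]
tcp_rot: [0.009, 0.999, 0.049, -0.0]
wrist_force: [-0.3, 0.3, -2.2]
gripper_width: 0.0114
```

move_arm(
  steps=[
    [[0, 0, -0.06], [0, 0, -0.001], -1],
    [[0, 0, -0.1], [0, 0, -0.001], -1],
    [[0, 0, -0.11], [0, 0, -0.001], -1],
    [[0, 0, -0.11], [0, 0, -0.001], -1],
    [[0, 0, -0.11], [0, 0, -0.001], -1],
    [[0, 0, -0.11], [0, 0, -0.001], -1],
    [[0, 0, -0.11], [0, 0, -0.001], -1],
    [[0, 0, -0.11], [0, 0, -0.001], -1],
    [[0, 0, -0.11], [0, 0, -0.001], -1],
    [[0, 0, -0.11], [0, 0, -0.001], -1],
    [[0, 0, -0.11], [0, 0, -0.001], -1],
    [[0, 0, -0.11], [0, 0, -0.001], -1],
    [[0, 0, -0.11], [0, 0, -0.001], -1],
    [[0, 0, -0.11], [0, 0, -0.001], -1],
    [[0, 0, -0.08], [0, 0, -0.001], -1],
    [[0, 0, 0], [0, 0, 0], -1],
    [[0, 0, 0], [0, 0, 0], -1],
  ],
)

```text
time: 37.8
eef_pos: [0.6416, -0.2511, 0.263]
tcp_rot: [0.012, 0.646, 0.764, -0.008]
wrist_force: [-0.3, -0.3, -2.0]
gripper_width: 0.0115
```

```bash
python3 - <<'E'
from h import *
st(); lip(); tgt((.654,-.270,.035),5)
E
```

```text
t 37.8 p [ 0.6416 -0.2511  0.263 ] yawY 9.58 z [ 0.008 -0.028 -1.   ] F [-0.3 -0.3 -2. ] T [ 0.   -0.07  0.03] w 0.0115 j6 [-0.4   0.13  1.36 -0.02  1.64 -0.57]
lip [ 0.5009 -0.2758  0.2322] tilt deg 1.7 tcp [ 0.6416 -0.2511  0.263 ]
turn [0.0043 0.0288 0.0799] shift now [-0.0141  0.0084  0.2286]
```

Correct orientation and position, then descend to about 2 cm above the mat.

move_arm(
  steps=[
    [[0.002, 0.015, 0.04], [-0.006, 0.004, 0.015], -1],
    [[0.002, 0.014, 0.04], [-0.005, 0.003, 0.02], -1],
    [[0, 0, 0], [0, 0, 0.03], -1],
    [[0, 0, 0], [0, 0, 0.03], -1],
    [[0, 0, 0], [0, 0, 0.03], -1],
    [[0, 0, 0], [0, 0, 0.03], -1],
    [[0, 0, 0], [0, 0, 0.025], -1],
    [[0, 0, 0], [0, 0, 0.015], -1],
    [[0, 0, 0], [0, 0, 0], -1],
    [[0, 0, 0], [0, 0, 0], -1],
  ],
)

```text
time: 38.63
eef_pos: [0.6483, -0.2619, 0.0647]
tcp_rot: [0.003, 0.689, 0.725, 0.001]
wrist_force: [0.7, -0.3, -1.6]
gripper_width: 0.0116
```

```bash
python3 - <<'E'
from h import *
st(); lip(); tgt((.654,-.270,.035),5)
E
```

```text
t 38.63 p [ 0.6483 -0.2619  0.0647] yawY 2.93 z [ 0.007 -0.003 -1.   ] F [ 0.7 -0.3 -1.6] T [-0.01  0.   -0.03] w 0.0116 j6 [-0.42  0.24  1.55 -0.    1.34 -0.47]
lip [ 0.5057 -0.2693  0.0334] tilt deg 0.4 tcp [ 0.6483 -0.2619  0.0647]
turn [ 0.0063  0.0034 -0.0361] shift now [-0.0083  0.005   0.0297]
```

move_arm(
  steps=[
    [[0.006, 0.003, -0.03], [-0.007, 0.004, 0], -1],
    [[0, 0, 0], [0, 0, 0], -1],
    [[0, 0, 0], [0, 0, 0.008], -1],
    [[0, 0, 0], [0, 0, 0.008], -1],
    [[0, 0, 0], [0, 0, 0.006], -1],
    [[0, 0, 0], [0, 0, 0], -1],
    [[0, 0, 0], [0, 0, 0], -1],
  ],
)

```text
time: 39.22
eef_pos: [0.6539, -0.2687, 0.047]
tcp_rot: [0.004, 0.68, 0.733, 0.001]
wrist_force: [0.2, 0.1, -3.0]
gripper_width: 0.0113
```

```bash
python3 - <<'E'
from h import *
st(); lip(); tgt((.654,-.270,.0374),5)
E
```

```text
t 39.22 p [ 0.6539 -0.2687  0.047 ] yawY 4.24 z [ 0.007 -0.003 -1.   ] F [ 0.2  0.1 -3. ] T [-0.    0.01 -0.  ] w 0.0113 j6 [-0.43  0.27  1.55 -0.    1.32 -0.5 ]
lip [ 0.5115 -0.2794  0.0157] tilt deg 0.4 tcp [ 0.6539 -0.2687  0.047 ]
turn [ 0.0064  0.0038 -0.0133] shift now [-0.0012 -0.0001  0.0097]
```

move_arm(
  steps=[
    [[0.006, 0.004, 0], [0, 0, 0.004], -1],
    [[0, 0, 0], [0, 0, 0.004], -1],
    [[0, 0, 0], [0, 0, 0.003], -1],
    [[0, 0, 0], [0, 0, 0.001], -1],
    [[0, 0, 0], [0, 0, 0], -1],
  ],
)

```text
time: 39.63
eef_pos: [0.6547, -0.2688, 0.0367]
tcp_rot: [0.001, 0.681, 0.733, 0.001]
wrist_force: [0.5, -0.1, -2.0]
gripper_width: 0.012
```

```bash
python3 - <<'E'
from h import *
st(); lip(); tgt((.654,-.270,.0374),5)
E
```

```text
t 39.63 p [ 0.6547 -0.2688  0.0367] yawY 4.21 z [ 0.002 -0.    -1.   ] F [ 0.5 -0.1 -2. ] T [-0.04 -0.05  0.06] w 0.012 j6 [-0.43  0.28  1.55  0.    1.31 -0.5 ]
lip [ 0.5122 -0.2793  0.0061] tilt deg 0.1 tcp [ 0.6547 -0.2688  0.0367]
turn [ 0.002   0.0005 -0.0138] shift now [-0.0011 -0.0008 -0.0007]
```

move_arm(
  steps=[
    [[0, 0, 0], [0, 0, 0.002], -1],
    [[0, 0, 0], [0, 0, 0.0015], -1],
    [[0, 0, 0], [0, 0, 0], -1],
  ],
)

```text
time: 39.88
eef_pos: [0.6554, -0.2691, 0.0369]
tcp_rot: [0.002, 0.681, 0.733, 0.001]
wrist_force: [-0.3, 0.3, -2.2]
gripper_width: 0.0117
```

```bash
python3 - <<'E'
from h import *
st(); lip()
E
```

```text
t 39.88 p [ 0.6554 -0.2691  0.0369] yawY 4.21 z [ 0.004 -0.001 -1.   ] F [-0.3  0.3 -2.2] T [-0.02  0.04  0.03] w 0.0117 j6 [-0.43  0.28  1.55  0.    1.3  -0.5 ]
lip [ 0.5129 -0.2796  0.0059] tilt deg 0.2 tcp [ 0.6554 -0.2691  0.0369]
```

move_arm(
  steps=[
    [[0, 0, 0], [0, 0, 0.003], -1],
    [[0, 0, 0], [0, 0, 0.003], -1],
    [[0, 0, 0], [0, 0, 0.003], -1],
    [[0, 0, 0], [0, 0, 0], -1],
    [[0, 0, 0], [0, 0, 0], -1],
  ],
)

```text
time: 40.3
eef_pos: [0.6563, -0.2696, 0.0376]
tcp_rot: [0.004, 0.681, 0.733, 0.001]
wrist_force: [1.3, -0.1, -2.0]
gripper_width: 0.012
```

```bash
cat > trayz.py <<'E'
from h import *
def tz(n='side'):
    im,d=snap(n);W=cloud(n,d);P=W.reshape(-1,3);hsv=cv2.cvtColor(im,cv2.COLOR_BGR2HSV).reshape(-1,3)
    q=(P[:,:2]-[.5875,-.276])@np.array([[np.cos(.07),-np.sin(.07)],[np.sin(.07),np.cos(.07)]])
    m=(abs(q[:,0])<.05)&(abs(q[:,1])<.05)&(P[:,2]<.05)&(P[:,2]>-.02); Q=P[m]
    A=np.c_[Q[:,:2]-[.5875,-.276],np.ones(len(Q))]; k=np.ones(len(Q),bool)
    for _ in range(6): c=np.linalg.lstsq(A[k],Q[k,2],rcond=None)[0]; k=abs(Q[:,2]-A@c)<.004
    print(n,'floor n',k.sum(),'slopes',c[:2].round(3),'z',c[2].round(4))
    m=(abs(q[:,0])<.13)&((abs(q[:,1])>.08)&(abs(q[:,1])<.1))&(abs(P[:,2])<.03); print('  mat z',np.median(P[m][:,2]).round(4))
    return im,W
E
python3 - <<'E'
from trayz import *
st(); lip(); tz()
E
```

```text
t 40.3 p [ 0.6563 -0.2696  0.0376] yawY 4.21 z [ 0.007 -0.003 -1.   ] F [ 1.3 -0.1 -2. ] T [-0.09  0.01 -0.01] w 0.012 j6 [-0.43  0.28  1.55 -0.    1.3  -0.5 ]
lip [ 0.5139 -0.2802  0.0062] tilt deg 0.4 tcp [ 0.6563 -0.2696  0.0376]
side floor n 2255 slopes [ 0.006 -0.004] z 0.0079
  mat z 0.0029
```

The tray floor is at 7.9 mm and level (slopes under 0.01), within 1 mm of seated. I'll open and lift straight up.

move_arm(
  steps=[
    [[0, 0, 0], [0, 0, 0], -0.2],
    [[0, 0, 0], [0, 0, 0], 0],
    [[0, 0, 0], [0, 0, 0], 0.1],
    [[0, 0, 0], [0, 0, 0], 0.1],
    [[0, 0, 0], [0, 0, 0], 0.1],
    [[0.007, 0.004, 0], [0, 0, -0.01], 0.1],
    [[0, 0, 0], [0, 0, -0.02], 0.1],
    [[0, 0, 0], [0, 0, -0.03], 0.1],
    [[0, 0, 0], [0, 0, -0.03], 0.1],
    [[0, 0, 0], [0, 0, -0.03], 0.1],
    [[0, 0, 0], [0, 0, -0.03], 0.1],
    [[0, 0, 0], [0, 0.0, -0.03], 0.1],
    [[0, 0, 0], [0, -0.03, 0], 0.1],
    [[0, 0, 0], [-0.02, -0.04, 0], 0.1],
    [[0, 0, 0], [-0.03, -0.04, 0], 0.1],
    [[0, 0, 0], [-0.03, -0.04, 0], 0.1],
    [[0, 0, 0], [-0.03, -0.03, 0], 0.1],
    [[0, 0, 0], [-0.02, -0.02, 0], 0.1],
    [[0, 0, 0], [0, 0, 0], 0.1],
    [[0, 0, 0], [0, 0, 0], 0.1],
  ],
)

```text
time: 42.02
eef_pos: [0.4721, -0.406, 0.2367]
tcp_rot: [0.0, 0.679, 0.734, -0.001]
wrist_force: [0.3, -0.2, 0.1]
gripper_width: 0.051
```

```bash
python3 - <<'E'
from trayz import *
from fit import fitclamp
st(); im,W=tz(); cv2.imwrite('pics/f_side.png',im)
for k in((.5548,.238),(.547,.388)): fitclamp(W,im,k,.073,0)
im,W=tz('top'); cv2.imwrite('pics/f_top.png',im)
for k in((.5548,.238),(.547,.388)): fitclamp(W,im,k,.073,0)
import stones
from tray import look; look()
E
```

```text
t 42.02 p [ 0.4721 -0.406   0.2367] yawY 4.4 z [-0.001 -0.001 -1.   ] F [ 0.3 -0.2  0.1] T [-0.01  0.05 -0.01] w 0.051 j6 [-0.75 -0.    1.54 -0.    1.61 -0.83]
side floor n 2254 slopes [-0.001 -0.   ] z 0.0071
  mat z 0.0029
n 259 yaw -4.6 dz,dkx,dky mm [-1.4 -1.2 -1.4] med|d| 1.06 C [0.5512 0.2067 0.0716]
n 156 yaw -6.0 dz,dkx,dky mm [1.9 0.6 1.1] med|d| 0.96 C [0.5445 0.3593 0.0749]
top floor n 1237 slopes [-0.001 -0.002] z 0.0069
  mat z 0.0026
n 304 yaw -11.1 dz,dkx,dky mm [0.9 9.5 0.5] med|d| 1.69 C [0.5585 0.2091 0.0739]
n 272 yaw -2.5 dz,dkx,dky mm [-0.8  3.3  1. ] med|d| 1.27 C [0.549  0.359  0.0722]
top white in basin 96 [307. 263.] [0.484 0.017 0.025]
top white in basin 94 [313. 275.] [0.453 0.001 0.027]
side white in basin 97 [284. 254.] [0.481 0.008 0.025]
side white in basin 105 [271. 261.] [ 0.448 -0.007  0.026]
tray 2183 rect [ 584.  -269.8] [148.4 124.6] 0.6 mean [ 0.5823 -0.2699  0.0073]
mat 6456 rect [ 587.1 -278. ] [231. 213.] 3.6 mean [ 0.5829 -0.2769  0.0053]
handle 132 rect [ 655.8 -270.8] [ 8.6 64.5] 3.7 mean [ 0.6541 -0.267   0.0535]
basin 800 rect [458.2 -29.9] [180.4 184.6] 3.7 mean [ 0.4585 -0.0274  0.0452]
```

The tray is flat on the mat (floor at 7 mm, no slope), about 8 mm from the mat's centre. I'll use my last picture to check the stones and both clamps, together with a measurement of the key blade angles.

```bash
python3 - <<'E'
from h import *
t=cv2.imread('pics/f_top.png');s=cv2.imread('pics/f_side.png')
a=cv2.resize(t[160:315,145:370],(800,551),interpolation=cv2.INTER_CUBIC)[:, :]
a1=cv2.resize(t[160:315,145:370],(435,300)); b=cv2.resize(s[125:215,215:350],(450,300)); c=cv2.resize(s[210:310,215:350],(405,300))
o=np.zeros((600,800,3),np.uint8);o[:300,:435]=a1;o[300:,:450]=b;o[:300,435:800]=c[:,:365];cv2.imwrite('pics/final.png',o)
for n in('top','side'):
    im,d=snap(n);W=cloud(n,d);hsv=cv2.cvtColor(im,cv2.COLOR_BGR2HSV).astype(int);H,S=hsv[...,0],hsv[...,1]
    for nm,hm,k in(('yel',(H>22)&(H<36),(.547,.388)),('red',(H<6)|(H>174),(.5548,.238))):
        m=hm&(S>120)&(np.hypot(W[...,0]-k[0],W[...,1]-k[1])<.022)&(W[...,2]>.1)&(W[...,2]<.15); P=W[m]
        if len(P)>5:
            r=cv2.minAreaRect((P[:,:2]*1000).astype(np.float32)); print(n,nm,len(P),r,'blade yaw(polyfit)',np.degrees(np.arctan(np.polyfit(P[:,0],P[:,1],1)[0])).round(1))
E
```

```text
top yel 73 ((550.2909545898438, 386.3812561035156), (9.396007537841797, 24.365442276000977), 80.1521224975586) blade yaw(polyfit) -13.6
top red 63 ((556.274658203125, 236.8457489013672), (8.95526123046875, 25.337238311767578), 80.79850769042969) blade yaw(polyfit) -7.5
side yel 113 ((546.757568359375, 384.19439697265625), (13.953676223754883, 24.807893753051758), 77.73235321044922) blade yaw(polyfit) -15.6
side red 139 ((552.7515258789062, 234.67701721191406), (10.995430946350098, 25.86031150817871), 79.9997787475586) blade yaw(polyfit) -10.7
```

View pics/final.png

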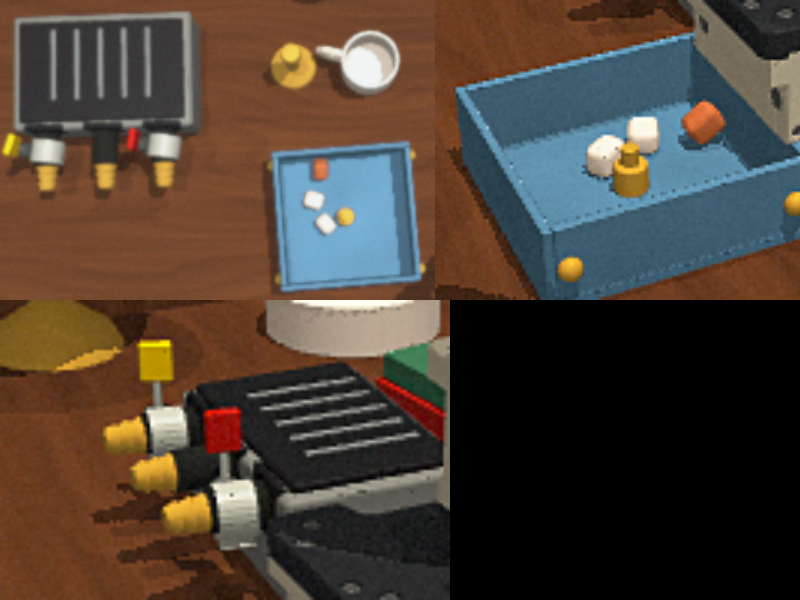

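The picture shows three stones in the basin, around (320,170), (313,200) and (326,224) in the top-left crop. Both bands sit square on the black sleeves, and the cup and candlestick are in place. The blade and clamp angles give screws of about 3.2–3.3 rad for both. I'm handing in.

```bash
python3 -c "
from bench import manip,status
print(manip.sign_off()); print(status.get_obs()['time'])"
```

```text
the job is handed in; nothing more can be done
None
the job is handed in; nothing more can be done
```

The fountain is ready and the job is handed in, at about 42 s of the 210 s allowed. The hand-in gives no verdict, so what follows is from my own last checks.

- **Stones:** I tipped the tray to about 38° with its lip over the basin. All three stones present (two white, one terracotta) lie in the basin.
- **Tray:** It is back on the mat, flat (slope about 0.002), and about 8 mm from the mat's centre.
- **Clamps:** The yellow-key clamp is on stub C and the red-key clamp on stub A; there was no third clamp. Both bands sit on the black sleeves, with axes within about 0.1 rad of the stubs.
- **Screws:** The key blades put both screws at about 3.2–3.3 rad, where snug starts at 3.0. While I still held the keys the reading was higher, about 3.45–3.5, so the blades sprang back or slipped a little on release.
- **Other wares:** In the last picture the cup and candlestick look undisturbed, and the arm is clear of everything.

**Where the checks disagreed:** The yellow band drifted towards its sleeve's front edge while I tightened it. My readings put it 0.5–6 mm in front of the middle (8 mm allowed), so I left it. The top-view fit for the red clamp disagreed with the side view (x 0.559 against 0.551, yaw −11° against −5°). I trusted the side view, because that top fit matched its points poorly.

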